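# Load the gang-drilling fixture

### The arm

A 6-joint arm with a two-finger parallel gripper is mounted at the origin on the work surface. World frame = base frame: x ahead of the robot, y to its left, z up, the work surface at z = 0. Lengths are in mm, angles in rad, forces in N, time in s.
With the tool pointing down it reaches from about 350 to 875 mm from the base axis. Payload 4.2 kg.
Tool frame: the origin (TCP) lies midway between the tips of the shut fingers; the grasp point (between the pads) lies behind it (arm.tcp_to_grasp is the z of the grasp point in the tool frame, in mm); z points along the fingers, y is the direction in which the jaws open and shut (so a half turn about z gives the same grasp; the last joint's range is limited). The gripper opens to 85 mm and grips with 20 to 120 N. Pads are 22 mm wide; open, the fingers measure 114 mm over their backs; the gripper's body (76 mm by 85 mm) begins 54 mm behind the grasp point. The pads swing forward as they close: fully open they stand 13 mm farther back than shut.
Start: joints at [-0.914, 0.385, 0.008, 0, -1.194, -0.259], TCP at [242.133, -576.169, 231.312] pointing down, gripper open.
Joint ranges: [-3.14, 3.14], [-1.21, 2.06], [-1.07, 1.41], [-3.16, 2.05], [-2.99, -0.16], [-3.1, 3.1]. Speed limits (rad/s): [2.79, 2.79, 3.14, 3.14, 3.14, 3.14].

### API

Orientations are given as a unit quaternion [x, y, z, w].
In Python, from bench import arm, optics, job_done gives the robot as it stands.
- The arm moves only by the tool carry_out, never from a script. Its argument "increments" is a list that holds one entry, the list of rows, each a list of 7 numbers: the shift along the world's x, y, z in m, then the turn, a rotation vector about the world's x, y, z in degrees, then the closure, from -1 (fully open) to 1 (shut). In form: [[[x, y, z, ax, ay, az, fingers], ...]]. A call has 1 to 5 rows; each row shifts and turns the commanded pose from where the row before left it; what a row does not reach is not made up. A row lasts 1/10 s, in which the tool goes at most 50 mm and 8.59 degrees, less where a joint would pass 70% of its speed; a pose out of reach is approached as far as the arm can. A call is refused whole if a number of a shift passes 0.05 or a number of a turn 8.59, either way. A call with a gripper value outside its range is refused whole. The fingers move at their own pace and stop on an object; the grip force is fixed at half the most. Time passes only in rows, so rows that do not move let the fingers close. It gives the time, the measured TCP pose, the force and the opening at its end, in the units of the state.
- arm.read_state(): the state, without advancing time (a new reading comes with each control period).
- optics.get_image(name): name is "side" or "top"; returns a dict with "color" (480x640x3 uint8, red, green, blue), "fx", "fy", "cx", "cy" (pixels), "distortion" ([k1, k2, p1, p2, k3] as OpenCV has them; the pictures are not rectified), "rvec" (rotation vector, rad) and "tvec" (3), from world to camera coordinates, as OpenCV has them. Camera axes: x right, y down, z forward; pixel columns grow to the right and rows downward; lengths in mm; the calibration is good to about 2 mm. A picture is of the moment at which its call begins. There is no depth.
- job_done(): hands the job in, once; it reports no verdict.
The state is a dict: "clock": time; "joints": joint angles; "joint_vel": joint speeds; "joint_efforts": joint torques, N m; "position": TCP position; "ee_rot": TCP orientation; "contact_force": force on the tool from outside, world axes, zero at the start; "wrist_torque": the same for the moment, N m; "gripper_width": finger opening in mm.
Only numpy, scipy, OpenCV 4.12 (cv2) and the standard library are available. Lean on these libraries where they do the work, as an engineer would, in place of code of your own. Each camera call takes 0.05 s, during which the arm holds its last target.

### The job

Get the drilling fixture ready: first lift the leftover block off its bed into the slatted crate, then use the bench brush, not the fingers, to sweep every scrap off the bed into the chip tray along its front edge, and set the brush down on the bench again, clear of the fixture and crate. Then stack all the loose plywood blanks flat on the bed in one square pile, snug against the three pins, and lay the metal drilling template, right way up, squarely on top of the pile against the same pins. Leave the other things on the bench alone.

Things in the scene. Friction and masses are not known exactly. Their poses are not given: they have to be found in the camera images.
- fixture: drilling fixture fixed to the bench: a plywood bed board with an aluminium chip tray along its front edge. Origin: on the bench under the bed; z up. In its frame the bed's flat top is at z = 36 mm and spans x -80 to 85, y -110 to 110 mm. Three steel locating pins, 10 mm across, stand 64 mm up from the bed: two along the back at (60, -36) and (60, 60) mm, an end pin at (42, 72) mm
- seat (a point): point on the bed's top, with the fixture's axes, at (30, 12, 36) mm of the fixture: the middle of the footprint of a blank or template that touches all three pins (long side along y and against the two back pins, one short end against the end pin)
- tray (a point): middle of the chip tray's floor, at (-126, 0, 3) mm of the fixture. The open-topped tray spans x -175 to -80, y -110 to 110 mm of the fixture; outer walls 3 mm thick, 42 mm tall; its inner wall is the bed's front edge (x = -80), so what is pushed off the bed towards -x drops 33 mm into it
- block: leftover block of wood that lies on the bed, 42 (x) x 56 (y) x 32 mm tall; origin at the centre of its underside
- crate: low slatted wooden scrap crate, open on top, fixed on the bench, outside 190 (x) x 200 (y) x 65 mm tall, walls and floor 7 mm; origin at the centre of its underside
- template: flat aluminium drilling template with six small dark holes, 50 (x) x 110 (y) x 10 mm thick, the same outline as a blank; origin at the centre of its underside, z up; the same when turned half round; lies flat on the bench
- brush: bench brush standing on its bristles, stiff bristle bank 120 (along x) x 30 x 36 mm tall under a wooden back 128 x 36 x 20 mm (its top 56 mm above the bristle ends), handle 22 mm thick in line with it towards -x, out to 151 mm from the origin and rising to 83 mm at its end; origin at the middle of the bristle ends, z up; 120 g
- brush_grip (a point): grip point on the brush's back at (-10, 0, 48) mm of the brush, near its centre of mass; gripped across the 36 mm width
- blank1: plywood blank lying flat on the bench, 50 (x) x 110 (y) x 10 mm thick, 40 g; origin at the centre of its underside; the same when turned half round (three to five of the five blanks are present)
- blank2: plywood blank lying flat on the bench, 50 (x) x 110 (y) x 10 mm thick, 40 g; origin at the centre of its underside; the same when turned half round (three to five of the five blanks are present)
- blank3: plywood blank lying flat on the bench, 50 (x) x 110 (y) x 10 mm thick, 40 g; origin at the centre of its underside; the same when turned half round (three to five of the five blanks are present)
- blank4: plywood blank lying flat on the bench, 50 (x) x 110 (y) x 10 mm thick, 40 g; origin at the centre of its underside; the same when turned half round (three to five of the five blanks are present)
- blank5: plywood blank lying flat on the bench, 50 (x) x 110 (y) x 10 mm thick, 40 g; origin at the centre of its underside; the same when turned half round (three to five of the five blanks are present)
- scrap1: sawn-off scrap of wood on the bed, 18 x 16 x 14 mm tall, 10 g; origin at the centre of its underside as it first lies (two to four of the four scraps are present)
- scrap2: sawn-off scrap of wood on the bed, 18 x 16 x 14 mm tall, 10 g; origin at the centre of its underside as it first lies (two to four of the four scraps are present)
- scrap3: sawn-off scrap of wood on the bed, 18 x 16 x 14 mm tall, 10 g; origin at the centre of its underside as it first lies (two to four of the four scraps are present)
- scrap4: sawn-off scrap of wood on the bed, 18 x 16 x 14 mm tall, 10 g; origin at the centre of its underside as it first lies (two to four of the four scraps are present)
- glue: white glue bottle, 54 mm across, 130 mm tall; a bystander, to be left alone; origin at the centre of its underside
- tape: tape measure, 70 x 30 mm, 62 mm tall; a bystander, to be left alone; origin at the centre of its underside
- pencil: flat carpenter's pencil, 165 x 14 x 8 mm; a bystander, to be left alone; origin at the centre of its underside
- square: carpenter's try square lying flat, about 115 x 160 mm, 16 mm thick; a bystander, to be left alone; origin at the centre of its underside
- tin: small open steel cup, 72 mm across, 55 mm tall; a bystander, to be left alone; origin at the centre of its underside
Not all that is in view belongs to the job. Leave any turquoise look-alike of the blank3 alone.

How it is judged (in metres and radians):
On the way, in this order (a step that is already met when the one before it is completed fails the run):
1. the leftover block lies in the crate (x of block in the frame of crate between -0.095 and 0.095 m and y of block in the frame of crate between -0.1 and 0.1 m and height (world z) of block below 0.06 m), for 0.2 s.
2. every scrap lies in the chip tray (x of scrap1 in the frame of fixture between -0.176 and -0.08 m and y of scrap1 in the frame of fixture between -0.11 and 0.11 m and height (world z) of each of scrap1, scrap2, scrap3, scrap4 below 0.045 m and x of scrap2 in the frame of fixture between -0.176 and -0.08 m and y of scrap2 in the frame of fixture between -0.11 and 0.11 m and x of scrap3 in the frame of fixture between -0.176 and -0.08 m and y of scrap3 in the frame of fixture between -0.11 and 0.11 m and x of scrap4 in the frame of fixture between -0.176 and -0.08 m and y of scrap4 in the frame of fixture between -0.11 and 0.11 m), for 0.2 s.
3. all blanks are piled flat on the bed against the pins (x of blank1 in the frame of seat between -0.004 and 0.004 m and y of blank1 in the frame of seat between -0.004 and 0.004 m and angle between the y axis of each of blank1, blank2, blank3, blank4, blank5 and the y axis of seat, either way round below 0.06 rad and angle between the z axis of each of blank1, blank2, blank3, blank4, blank5 and the z axis of seat, either way round below 0.05 rad and x of blank2 in the frame of seat between -0.004 and 0.004 m and y of blank2 in the frame of seat between -0.004 and 0.004 m and x of blank3 in the frame of seat between -0.004 and 0.004 m and y of blank3 in the frame of seat between -0.004 and 0.004 m and x of blank4 in the frame of seat between -0.004 and 0.004 m and y of blank4 in the frame of seat between -0.004 and 0.004 m and x of blank5 in the frame of seat between -0.004 and 0.004 m and y of blank5 in the frame of seat between -0.004 and 0.004 m), for 0.2 s.
At the end, for the whole second after the job is handed in: Block in the crate, scraps in the chip tray, brush down on the bench touching neither fixture nor crate; blanks flat in one pile, template right way up on top, each within 4 mm in x and y of touching the pins and 0.06 rad of square; bystanders within 40 mm of their place; all at rest (all of step 1 and all of step 2 and all of step 3 and height (world z) of brush below 0.04 m and contact force between brush and fixture below 0.05 N and contact force between brush and crate below 0.05 N and x of template in the frame of seat between -0.004 and 0.004 m and y of template in the frame of seat between -0.004 and 0.004 m and angle between the y axis of template and the y axis of seat, either way round below 0.06 rad and angle between the z axis of template and the z axis of seat, either way round below 0.05 rad and angle between template's own z axis and vertical below 0.06 rad and z of each of blank1, blank2, blank3, blank4, blank5 in the frame of template below -0.004 m and linear speed of each of blank1, blank2, blank3, blank4, blank5, template, block, brush below 0.03 m/s).
It fails at once if the fingers touch a scrap (contact force between the fingers and scrap1 above 0.5 N or contact force between the fingers and scrap2 above 0.5 N or contact force between the fingers and scrap3 above 0.5 N or contact force between the fingers and scrap4 above 0.5 N).
It fails at once if a bystander is moved by more than 40 mm (distance of any of glue, tape, pencil, square, tin from where it was at the start of the episode above 0.04 m).
Of blank1, blank2, blank3, blank4, blank5 only 3 to 5 are there at a start; the rules pass over those that are not, and their reading is None.
Of scrap1, scrap2, scrap3, scrap4 only 2 to 4 are there at a start; the rules pass over those that are not, and their reading is None.
At some moment in a run one of template, block, brush may be knocked a few centimetres aside while the robot is not near it.
Once in a run the grip may slacken for a moment while it holds something.
It also fails if it takes over 210 s, if anything falls off the work surface, if the arm or the gripper's body presses on something with over 40 N, if the wrist force passes 120 N, or if a joint passes its speed limit or range.

## Working session

There is one attempt and no reset: what is moved stays moved. The work goes in short steps, Python scripts to look and compute and a tool call to move; the robot and the scene stay as the last step left them, time stands still between calls to the robot, and variables do not carry over. Pictures are saved under pics/ and viewed, and the job is handed in when it is done.

Besides the shell and the picture viewer there is one more tool, called after "Call:" as name(argument=value, ...) on one line, values as JSON. carry_out: Moves the arm, as the interface text tells. Its arguments: {"type":"object","properties":{"increments":{"type":"array","items":{"type":"array","items":{"type":"array","items":{"type":"number"}}}}},"required":["increments"]}

```bash
ls; mkdir -p pics; cat > h.py <<'E'
import numpy as np, cv2
from bench import arm, optics, job_done
def shot(n,f):
    im=optics.get_image(n); cv2.imwrite('pics/'+f,im['color'][:,:,::-1]); np.save('pics/'+f+'.npy',im,allow_pickle=True); return im
def load(f): return np.load('pics/'+f+'.npy',allow_pickle=True).item()
def K(im): return np.array([[im['fx'],0,im['cx']],[0,im['fy'],im['cy']],[0,0,1.]]),np.array(im['distortion'],float)
def w(im,uv,z):
    k,d=K(im); p=cv2.undistortPoints(np.array(uv,float).reshape(-1,1,2),k,d).reshape(-1,2)
    R=cv2.Rodrigues(np.array(im['rvec'],float))[0]; t=np.array(im['tvec'],float).ravel()
    c=-R.T@t; ds=np.c_[p,np.ones(len(p))]@R
    return c+ds*((z-c[2])/ds[:,2])[:,None]
def px(im,P):
    k,d=K(im); return cv2.projectPoints(np.array(P,float).reshape(-1,1,3),np.array(im['rvec'],float),np.array(im['tvec'],float),k,d)[0].reshape(-1,2)
def crop(f,x0,y0,x1,y1,s,o):
    i=cv2.imread('pics/'+f)[y0:y1,x0:x1]; cv2.imwrite('pics/'+o,cv2.resize(i,None,fx=s,fy=s,interpolation=cv2.INTER_CUBIC))
E
python3 - <<'E'
from h import *
print(arm.read_state(), arm.tcp_to_grasp)
for n in('top','side'):
    im=shot(n,n+'0.png'); R=cv2.Rodrigues(np.array(im['rvec'],float))[0]; print(n,-R.T@np.array(im['tvec']).ravel(),im['fx'],im['distortion'],R[2])
E
```

```text
pics
{'clock': 0.0, 'joints': array([-9.14410920e-01,  3.85567910e-01,  6.63163760e-03, -5.25977777e-04,
       -1.19399656e+00, -2.58600951e-01]), 'joint_vel': array([ 0.0023992 ,  0.00048626, -0.00061865,  0.00167299, -0.00026007,
       -0.00016243]), 'joint_efforts': array([-1.20815159e-03, -3.92283833e+01,  1.88406193e+01,  4.18636009e+00,
       -4.63723336e-03, -9.04459867e-07]), 'position': array([ 241.90953183, -575.65204475,  230.21300076]), 'ee_rot': array([-1.97488285e-01,  9.80304635e-01,  1.06636142e-03, -2.52547813e-04]), 'contact_force': array([0.54661811, 0.09433408, 0.40075522]), 'wrist_torque': array([-0.02656617, -0.01215844,  0.02569547]), 'gripper_width': 85.38961518402976} -18.700000000000003
top [ 261.09501112   48.37183122 1501.80273687] 562.14440228303 [-0.11529629  0.          0.          0.          0.        ] [ 0.17196752 -0.00578518 -0.98508563]
side [  3.19028864 693.09111409 738.59871857] 501.9704874943141 [-0.01739954  0.          0.          0.          0.        ] [ 0.47891141 -0.60161471 -0.63929931]
```

View pics/top0.png

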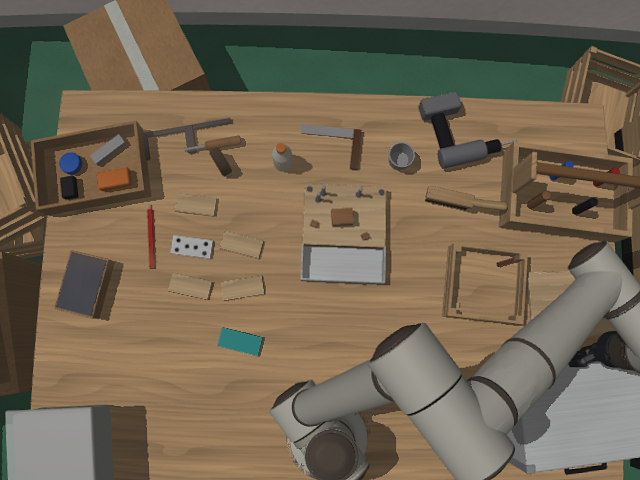

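View pics/side0.png

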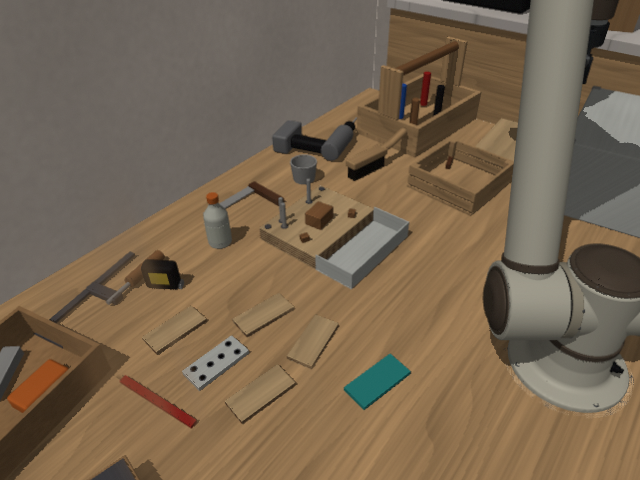

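```bash
python3 - <<'E'
from h import *
crop('top0.png',130,180,280,310,5,'a1.png')
crop('top0.png',290,170,400,290,5,'a2.png')
crop('top0.png',400,140,560,340,3.5,'a3.png')
crop('side0.png',130,280,350,430,3.6,'a4.png')
crop('side0.png',230,120,520,290,2.7,'a5.png')
im=load('top0.png.npy'[:-4]); 
for uv,z in [((344,265),3),((343,216),68),((487,285),0),((192,247),10),((466,197),56),((550,285),0)]: print(uv,w(im,[uv],z).round(1))
E
```

```text
(344, 265) [[450.8 -34.2   3. ]]
(343, 216) [[571.2 -26.2  68. ]]
(487, 285) [[ 404.9 -423.8    0. ]]
(192, 247) [[488.8 376.4  10. ]]
(466, 197) [[ 634.3 -355.8   56. ]]
(550, 285) [[ 407.7 -601.7    0. ]]
```

View pics/a1.png

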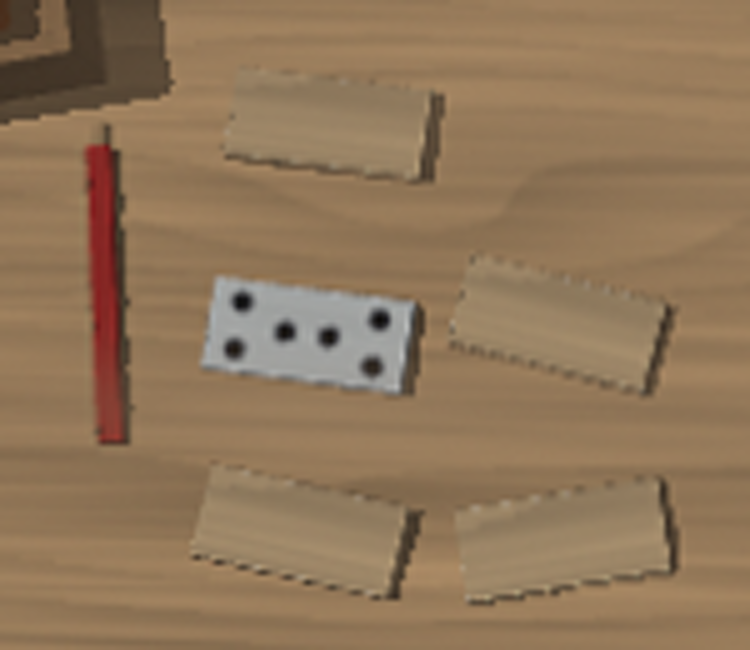

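View pics/a2.png

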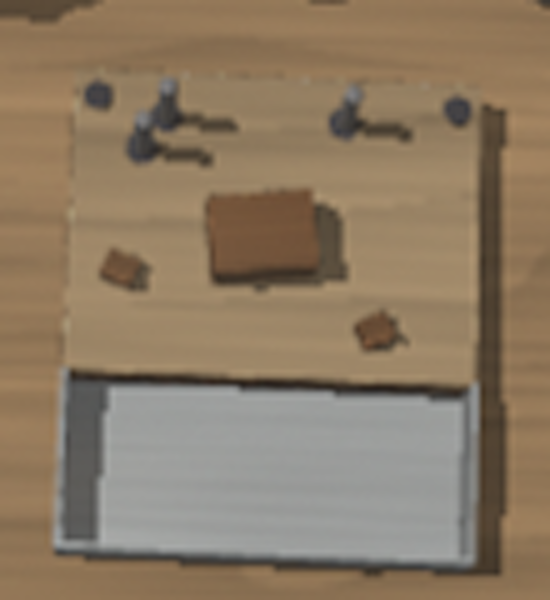

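View pics/a3.png

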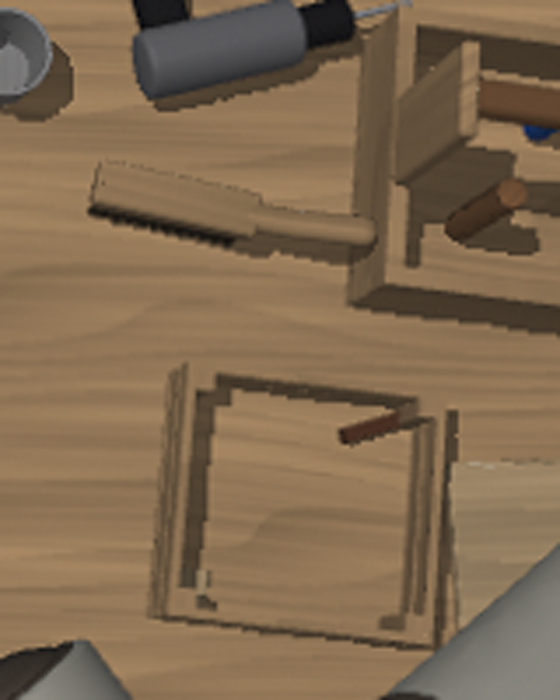

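View pics/a4.png

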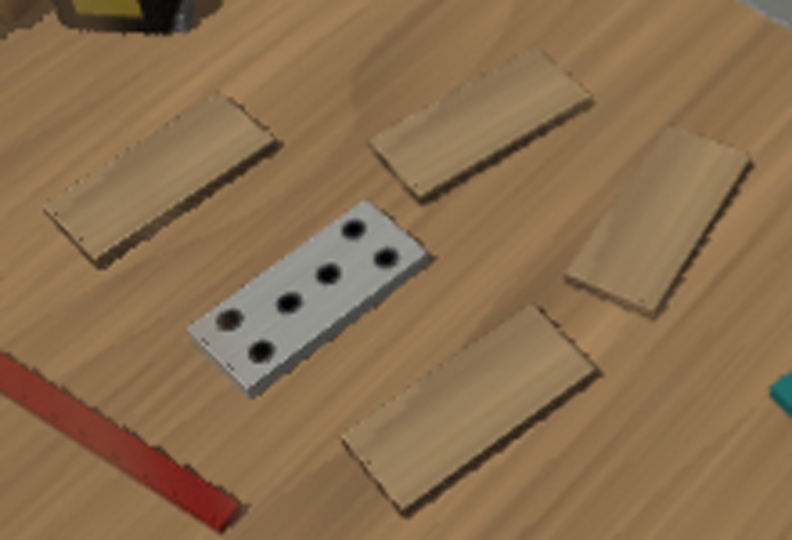

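View pics/a5.png

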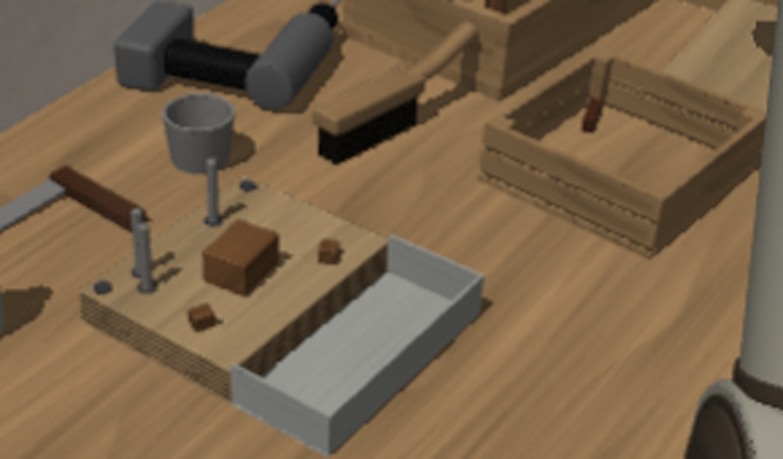

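```bash
cat >> h.py <<'E'
from scipy.optimize import least_squares
def fit(obs,x0):
    """obs: list of (im, uv list, model pts list); x0=[x,y,yaw deg]"""
    def pw(q,M):
        c,s=np.cos(np.radians(q[2])),np.sin(np.radians(q[2])); M=np.array(M,float)
        return np.c_[q[0]+c*M[:,0]-s*M[:,1],q[1]+s*M[:,0]+c*M[:,1],M[:,2]]
    f=lambda q: np.concatenate([(px(im,pw(q,M))-np.array(uv,float)).ravel() for im,uv,M in obs])
    r=least_squares(f,x0,x_scale=[1,1,1],loss='soft_l1'); return r.x,r.fun.reshape(-1,2)
def U(pts,x0,y0,s): # crop px->image px (pixel centre convention)
    return (np.array(pts,float)+.5)/s-.5+np.array([x0,y0])
E
python3 - <<'E'
from h import *
t=load('top0.png'); s=load('side0.png')
M=[(85,110,36),(85,-110,36),(-175,110,42),(-175,-110,42),(60,60,100),(60,-36,100),(42,72,100)]
uv=U([(73,72),(482,87),(55,550),(476,567),(169,84),(354,90),(141,118)],290,170,5)
Ms=[(60,-36,100),(60,60,100),(42,72,100),(-175,-110,42),(-80,-110,42),(85,110,36)]
us=U([(212,160),(137,212),(143,225),(484,277),(390,238),(83,296)],230,120,2.7)
for o in ([(t,uv,M)],[(s,us,Ms)],[(t,uv,M),(s,us,Ms)]):
    q,r=fit(o,[560,-34,0]); print(q.round(2)); print(r.round(1).tolist())
B=[(25,55,10),(25,-55,10),(-25,-55,10),(-25,55,10)]
for n,c,c2 in [('A',[(240,68),(435,92),(418,181),(226,155)],[(218,93),(282,143),(99,263),(46,210)][0:0]),
 ('T',[(217,277),(416,301),(404,393),(203,366)],0),
 ('B',[(475,255),(670,305),(647,393),(450,345)],0),
 ('C',[(213,465),(412,511),(392,598),(193,553)],0),
 ('D',[(456,513),(659,479),(674,572),(468,602)],0)]:
    q,r=fit([(t,U(c,130,180,5),B)],[490,330,0]); print(n,q.round(1),r.round(1).tolist())
for n,c in [('A',[(46,210),(218,93),(282,143),(99,263)]),
 ('T',[(190,329),(368,200),(432,256),(252,388)]),
 ('B',[(371,143),(540,49),(593,100),(421,195)]),
 ('C',[(343,437),(535,306),(600,371),(404,511)]),
 ('D',[(566,275),(669,127),(752,158),(655,314)])]:
    q,r=fit([(s,U(c,130,280,3.6),B)],[490,330,0]); print(n,q.round(1),r.round(1).tolist())
E
```

```text
[578.76 -31.5   -0.78]
[[0.2, -0.5], [-0.1, -0.4], [-0.2, -0.1], [-0.1, -0.5], [-0.3, 0.5], [-0.0, 0.8], [0.4, 0.3]]
[577.28 -28.    -0.95]
[[-0.1, 0.7], [-0.1, 0.2], [0.1, 0.8], [0.6, -0.1], [0.5, -0.9], [-1.5, -1.6]]
[578.63 -30.59  -0.81]
[[-0.1, -0.5], [-0.4, -0.3], [-0.5, -0.1], [-0.5, -0.4], [-0.6, 0.6], [-0.4, 0.8], [0.1, 0.4], [0.1, 0.0], [0.2, -0.5], [0.4, 0.0], [0.7, -1.0], [0.5, -1.7], [-1.1, -2.3]]
A [606.8 374.1  -6.3] [[-0.1, -0.2], [0.1, 0.1], [0.5, 0.0], [-0.5, 0.0]]
T [490.3 377.8  -5.7] [[0.1, -0.1], [0.2, 0.0], [-0.2, -0.2], [-0.1, 0.2]]
B [499.  242.3 -12.7] [[-0.1, 0.1], [0.2, -0.1], [-0.0, 0.1], [-0.0, -0.1]]
C [383.7 375.6 -10.8] [[0.4, -0.2], [0.1, -0.6], [-0.3, 0.3], [-0.2, 0.4]]
D [382.2 235.1  10.5] [[-0.0, -0.4], [0.1, 0.0], [-0.1, -0.1], [0.1, 0.4]]
A [604.8 377.1  -5.3] [[-0.1, 0.0], [1.1, 0.3], [-1.3, -0.5], [0.2, 0.2]]
T [488.2 380.   -6.1] [[-0.1, -0.0], [0.4, -0.1], [-0.0, -0.7], [-0.3, 0.8]]
B [497.8 246.9 -13.7] [[-0.1, -0.4], [0.1, -0.3], [0.0, -0.2], [-0.1, 1.1]]
C [382.1 378.7 -11.3] [[0.0, -0.2], [0.0, -0.2], [-0.2, 0.2], [0.1, 0.2]]
D [381.2 238.9  10.7] [[-0.1, 0.2], [-0.1, -0.3], [0.3, 0.0], [-0.0, -0.0]]
```

```bash
python3 - <<'E'
from h import *
t=load('top0.png'); s=load('side0.png')
c=U([(206,194),(314,189),(319,270),(212,276)],290,170,5)
print('block',w(t,c,68).round(1).tolist())
q,r=fit([(t,c,[(21,28,68),(21,-28,68),(-21,-28,68),(-21,28,68)])],[570,-30,0]);print(q.round(1),r.round(1).tolist())
print('scraps',w(t,U([(122,266),(377,330)],290,170,5),50).round(1).tolist())
# brush back top z=56: corners of wooden back
c=U([(103,161),(261,193),(254,236),(92,205)],400,140,3.5)
print(w(t,c,56).round(1).tolist())
q,r=fit([(t,c,[(64,18,56),(-64,18,56),(-64,-18,56),(64,-18,56)])],[630,-330,-100]);print('brush',q.round(1),r.round(1).tolist())
q,r=fit([(t,c,[(64,18,56),(-64,18,56),(-64,-18,56),(64,-18,56)])],[630,-330,100]);print('brush',q.round(1),r.round(1).tolist())
print('crate inner',w(t,U([(230,405),(415,425),(380,620),(205,600)],400,140,3.5),7).round(1).tolist())
print('crate rim',w(t,U([(185,362),(437,648),(150,615)],400,140,3.5),65).round(1).tolist())
print(px(t,[[242,-576,230]]),px(s,[[242,-576,230]]))
E
```

```text
block [[590.7, 6.0, 68.0], [594.8, -50.5, 68.0], [551.7, -53.6, 68.0], [547.1, 2.1, 68.0]]
[571.1 -24.    4.5] [[0.2, 0.3], [-0.1, 0.2], [-0.0, -0.3], [-0.1, -0.3]]
scraps [[554.9, 49.0, 50.0], [523.9, -85.7, 50.0]]
[[662.7, -256.2, 56.0], [641.1, -378.4, 56.0], [607.1, -372.0, 56.0], [627.8, -247.2, 56.0]]
brush [ 636.3 -313.7  102. ] [[-0.2, 20.8], [0.7, 3.3], [-0.4, -21.8], [-0.0, -4.7]]
brush [ 636.3 -313.7  102. ] [[-0.2, 20.8], [0.7, 3.3], [-0.4, -21.8], [-0.0, -4.7]]
crate inner [[483.8, -363.6, 7.0], [471.2, -510.9, 7.0], [319.5, -478.2, 7.0], [333.0, -341.4, 7.0]]
crate rim [[506.9, -314.1, 65.0], [297.1, -500.8, 65.0], [318.6, -285.3, 65.0]]
[[582.59398195 347.39422798]] [[567.41281484  95.59824226]]
```

Call:
carry_out(increments=[[[0.023,0.0395,0,0,0,8,-1],[0.023,0.0395,0,0,0,8,-1],[0.023,0.0395,0,0,0,8,-1],[0.023,0.0395,0,0,0,8,-1],[0.023,0.0395,0,0,0,8,-1]]])

```text
clock: 0.6
position: [357.5, -376.9, 230.9]
ee_rot: [-0.523, 0.852, 0.0, -0.0]
contact_force: [1.0, -0.1, -0.4]
gripper_width: 85.5
```

Call:
carry_out(increments=[[[0.023,0.0395,0,0,0,8,-1],[0.023,0.0395,0,0,0,8,-1],[0.023,0.0395,0,0,0,8,-1],[0.023,0.0395,0,0,0,7.7,-1],[0.023,0.0395,0,0,0,0,-1]]])

```text
clock: 1.1
position: [472.5, -179.3, 231.1]
ee_rot: [0.735, -0.678, -0.0, 0.0]
contact_force: [0.9, -0.9, -0.1]
gripper_width: 85.6
```

Call:
carry_out(increments=[[[0.023,0.0395,-0.02,0,0,0,-1],[0.023,0.0395,-0.02,0,0,0,-1],[0.023,0.0395,-0.02,0,0,0,-1],[0.029,0.0405,-0.03,0,0,0,-1],[0,0,0,0,0,0,-1]]])

```text
clock: 1.6
position: [566.2, -24.3, 141.0]
ee_rot: [0.736, -0.677, -0.002, 0.002]
contact_force: [-0.6, 0.3, -0.9]
gripper_width: 85.3
```

```bash
python3 - <<'E'
from h import *
print(arm.read_state()['position'])
shot('top','t1.png');shot('side','s1.png')
crop('top0.png',0,0,1,1,1,'x.png')
crop('t1.png',270,150,420,290,5,'b1.png')
crop('s1.png',200,120,420,290,3.6,'b2.png')
E
```

```text
[566.1979145  -24.33537245 140.96222841]
```

View pics/b1.png

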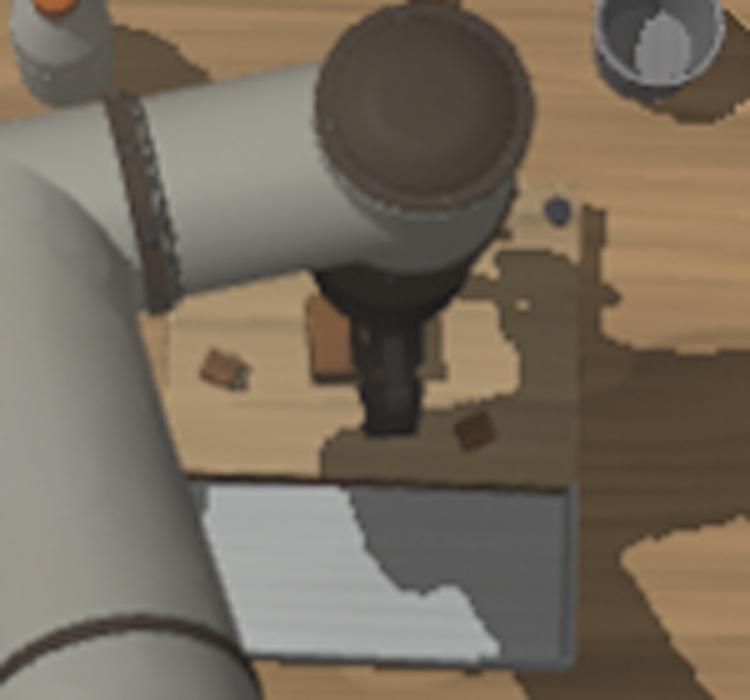

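View pics/b2.png

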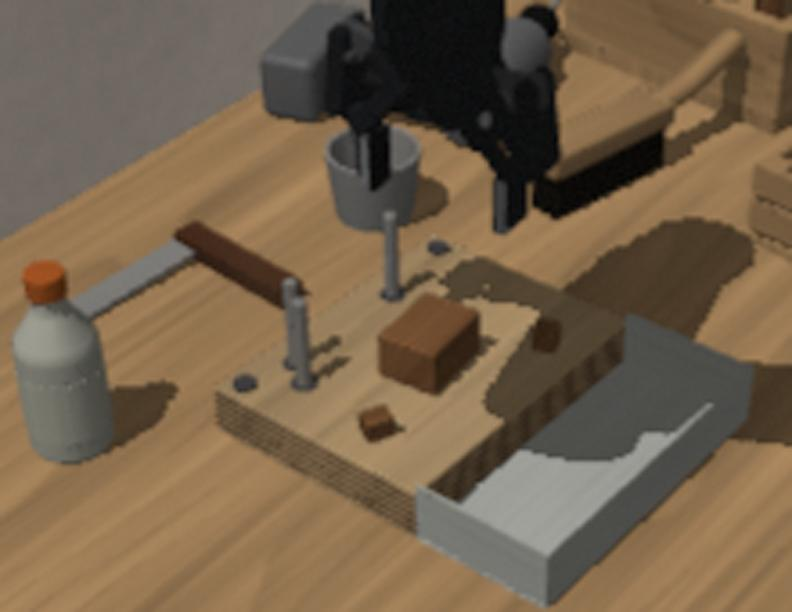

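Call:
carry_out(increments=[[[0.004,0.002,-0.03,0,0,0,-1],[0,0,-0.04,0,0,0,-1],[0,0,-0.029,0,0,0,-1],[0,0,0,0,0,0,1],[0,0,0,0,0,0,1]]])

```text
clock: 2.2
position: [570.5, -26.7, 47.7]
ee_rot: [0.734, -0.679, 0.001, -0.0]
contact_force: [0.7, 0.2, 0.4]
gripper_width: 58.9
```

Call:
carry_out(increments=[[[0,0,0,0,0,0,1],[0,0,0,0,0,0,1],[0,0,0,0,0,0,1],[0,0,0,0,0,0,1]]])

```text
clock: 2.6
position: [572.0, -25.8, 49.4]
ee_rot: [0.734, -0.679, 0.002, -0.002]
contact_force: [0.4, -1.6, 6.6]
gripper_width: 40.7
```

Call:
carry_out(increments=[[[0,0,0.04,0,0,0,1],[0,0,0.04,0,0,0,1],[0,0,0.04,0,0,0,1],[0,0,0.0,0,0,0,1]]])

```text
clock: 3.0
position: [573.9, -25.5, 174.0]
ee_rot: [0.735, -0.678, 0.005, -0.006]
contact_force: [-0.2, 0.7, -0.1]
gripper_width: 40.6
```

```bash
python3 - <<'E'
from h import *
st=arm.read_state();print(st['position'],st['clock'])
shot('side','s2.png')
print(arm.read_state()['position'])
crop('s2.png',200,80,420,250,3.6,'b2.png')
E
```

```text
[573.90071013 -25.46433687 173.99337633] 3.0
[571.81950906 -25.43909969 170.60988356]
```

View pics/b2.png

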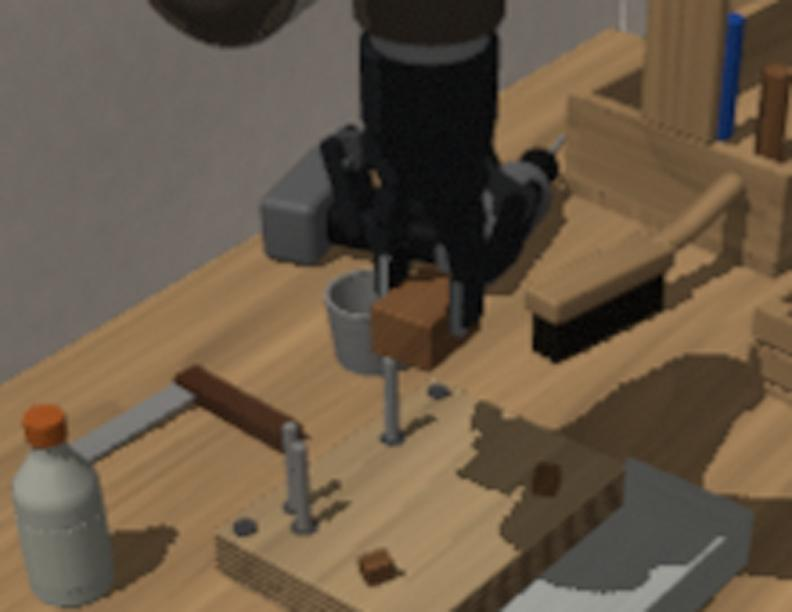

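Call:
carry_out(increments=[[[-0.019,-0.0425,0,0,0,0,1],[-0.019,-0.0425,0,0,0,0,1],[-0.019,-0.0425,0,0,0,0,1],[-0.019,-0.0425,0,0,0,0,1],[-0.019,-0.0425,0,0,0,0,1]]])

```text
clock: 3.55
position: [473.2, -239.4, 165.6]
ee_rot: [0.734, -0.679, -0.001, 0.0]
contact_force: [0.5, -0.4, -1.6]
gripper_width: 40.9
```

Call:
carry_out(increments=[[[-0.019,-0.0425,0,0,0,0,1],[-0.019,-0.0425,0,0,0,0,1],[-0.019,-0.0425,0,0,0,0,1],[-0.019,-0.0425,-0.03,0,0,0,1],[0,0,-0.03,0,0,0,1]]])

```text
clock: 4.05
position: [398.8, -407.8, 108.6]
ee_rot: [0.732, -0.681, 0.001, -0.0]
contact_force: [0.7, 0.3, -2.2]
gripper_width: 40.5
```

Call:
carry_out(increments=[[[0,0,-0.04,0,0,0,1],[0,0,-0.02,0,0,0,1],[0,0,-0.01,0,0,0,1],[0,0,0,0,0,0,1]]])

```text
clock: 4.45
position: [399.8, -403.5, 37.7]
ee_rot: [0.734, -0.679, -0.002, 0.0]
contact_force: [0.3, 0.0, -1.1]
gripper_width: 40.5
```

Call:
carry_out(increments=[[[0,0,-0.01,0,0,0,1],[0,0,0,0,0,0,1],[0,0,0,0,0,0,-1],[0,0,0,0,0,0,-1],[0,0,0,0,0,0,-1]]])

```text
clock: 4.95
position: [401.4, -404.4, 30.2]
ee_rot: [0.734, -0.679, 0.001, -0.0]
contact_force: [0.6, 1.1, -0.7]
gripper_width: 81.7
```

Call:
carry_out(increments=[[[0,0,0,0,0,0,-1],[0,0,0.04,0,0,0,-1],[0,0,0.04,0,0,0,-1],[0,0,0.05,0,0,0,-1],[0,0,0.05,0,0,0,-1]]])

```text
clock: 5.45
position: [400.4, -404.0, 211.3]
ee_rot: [0.734, -0.679, -0.0, 0.0]
contact_force: [0.8, -0.3, 0.4]
gripper_width: 85.6
```

```bash
python3 - <<'E'
from h import *
print(arm.read_state()['position'])
shot('top','t3.png');shot('side','s3.png')
crop('t3.png',400,90,560,340,2.4,'b1.png')
crop('s3.png',280,80,520,230,3.3,'b2.png')
E
```

```text
[ 400.44636539 -403.9588938   211.32442928]
```

View pics/b1.png

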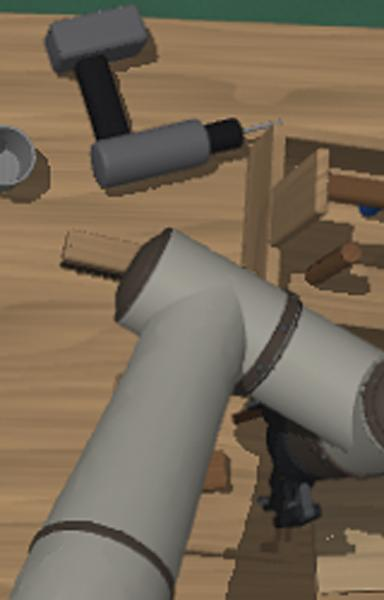

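View pics/b2.png

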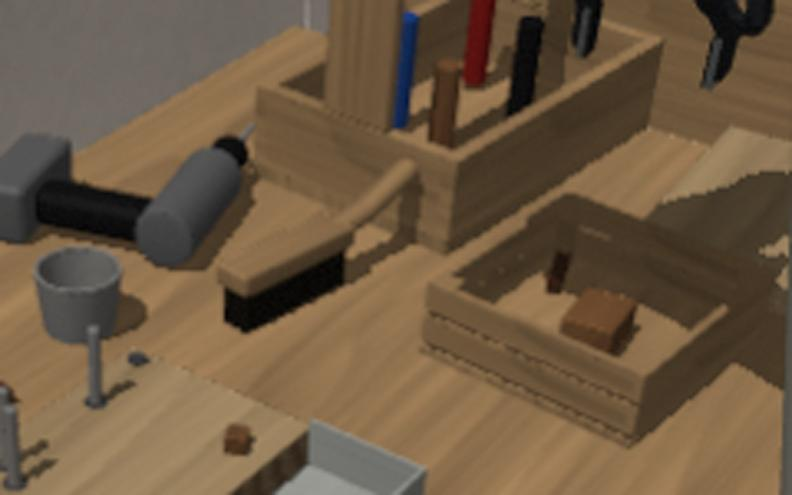

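Call:
carry_out(increments=[[[0.0385,0.0137,0,0,0,-5,-0.3],[0.0385,0.0137,0,0,0,-5,-0.3],[0.0385,0.0137,0,0,0,-5,-0.3],[0.0385,0.0137,-0.02,0,0,0,-0.3],[0.0385,0.0137,-0.03,0,0,0,-0.3]]])

```text
clock: 6.05
position: [595.6, -335.7, 161.6]
ee_rot: [-0.639, 0.769, -0.003, 0.001]
contact_force: [0.0, -0.1, -0.1]
gripper_width: 55.6
```

Call:
carry_out(increments=[[[0.0385,0.0137,-0.03,0,0,0,-0.3],[0,0,0,0,0,0,-0.3],[0,0,0,0,0,0,-0.3]]])

```text
clock: 6.35
position: [630.8, -321.7, 128.0]
ee_rot: [-0.64, 0.768, 0.001, -0.001]
contact_force: [0.2, -0.6, 1.1]
gripper_width: 55.5
```

```bash
python3 - <<'E'
from h import *
print(arm.read_state()['position'])
shot('top','t4.png');shot('side','s4.png')
crop('t4.png',400,90,560,250,4,'b1.png')
crop('s4.png',280,80,480,230,4,'b2.png')
E
```

```text
[ 630.75615152 -321.66790401  128.01746936]
```

View pics/b1.png

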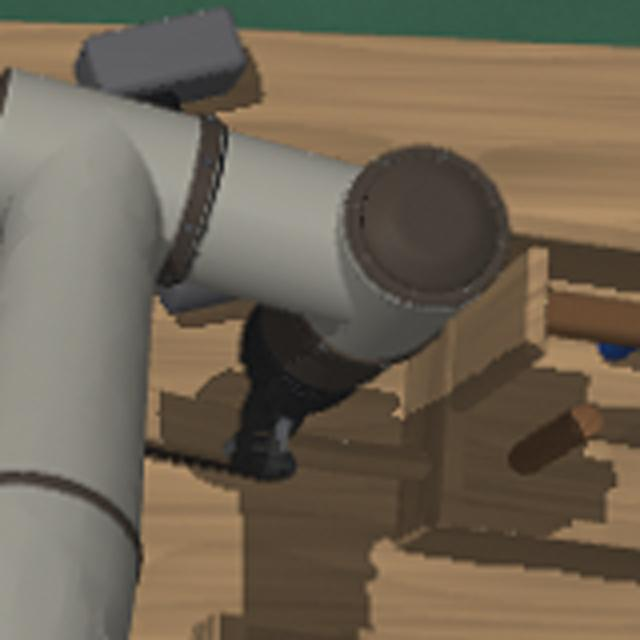

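View pics/b2.png

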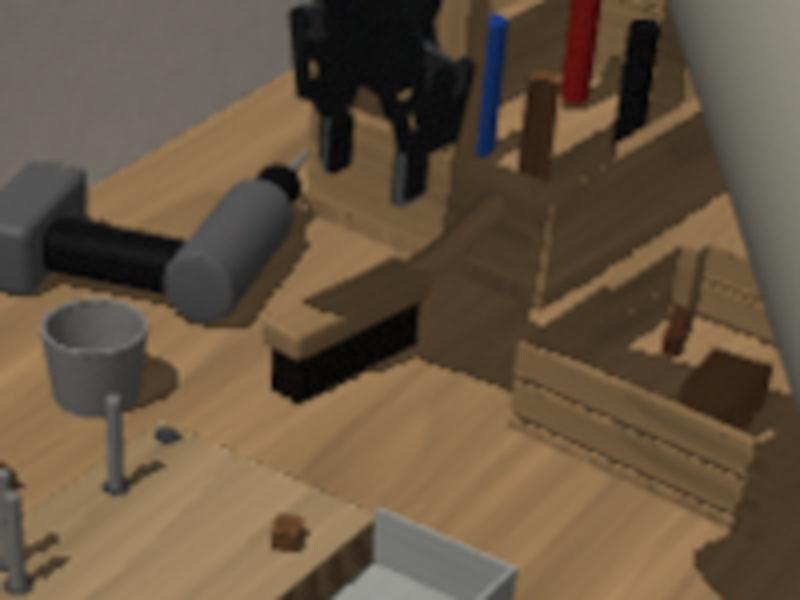

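```bash
python3 - <<'E'
from h import *
s=load('s4.png'); P=[630.8,-321.7,128]
a=np.radians(169.6); d=27.5*np.array([np.cos(a),np.sin(a)])
for z in (128,133,138): print(((px(s,[[P[0]+d[0],P[1]+d[1],z],[P[0]-d[0],P[1]-d[1],z]])-[280,80])*4).round())
# brush from side, top back corners
c=U([(264,325),(300,352),(415,290)],280,80,4)
q,r=fit([(s,c,[(64,-18,56),(64,18,56),(-64,18,56)])],[634,-312,80]);print(q,r.round(1).tolist())
E
```

```text
[[398. 207.]
 [337. 178.]]
[[399. 200.]
 [337. 171.]]
[[399. 193.]
 [338. 164.]]
[ 633.78772577 -298.7448128    86.03936689] [[-1.6, 1.9], [0.2, -0.1], [1.0, -3.4]]
```

Call:
carry_out(increments=[[[0.002,0,-0.04,0,0,0,-0.3],[0,0,-0.03,0,0,0,-0.3],[0,0,-0.02,0,0,0,-0.3],[0,0,-0.006,0,0,0,-0.3],[0,0,0,0,0,0,-0.3]]])

```text
clock: 6.95
position: [632.5, -323.3, 35.4]
ee_rot: [-0.639, 0.769, -0.001, 0.0]
contact_force: [-1.0, -1.1, 0.4]
gripper_width: 55.2
```

Call:
carry_out(increments=[[[0,0,0,0,0,0,1],[0,0,0,0,0,0,1],[0,0,0,0,0,0,1],[0,0,0,0,0,0,1]]])

```text
clock: 7.35
position: [634.5, -323.3, 37.3]
ee_rot: [-0.64, 0.769, -0.002, 0.001]
contact_force: [-0.4, -1.0, 5.9]
gripper_width: 34.8
```

Call:
carry_out(increments=[[[0,0,0.03,0,0,0,1],[0,0,0.04,0,0,0,1],[0,0,0.04,0,0,0,1],[-0.01,0.03,0,0,0,3,1],[-0.01,0.03,0,0,0,3,1]]])

```text
clock: 7.85
position: [613.0, -262.2, 145.9]
ee_rot: [-0.679, 0.734, -0.001, 0.001]
contact_force: [0.3, 1.0, -1.7]
gripper_width: 34.7
```

Call:
carry_out(increments=[[[-0.012,0.045,0,0,0,3.3,1],[-0.012,0.045,0,0,0,0,1],[-0.012,0.045,0,0,0,0,1],[-0.012,0.045,0,0,0,0,1],[0,0,0,0,0,0,1]]])

```text
clock: 8.35
position: [563.1, -77.9, 144.6]
ee_rot: [-0.702, 0.713, 0.001, 0.0]
contact_force: [0.8, -0.7, -2.1]
gripper_width: 34.9
```

```bash
python3 - <<'E'
from h import *
st=arm.read_state();print(st['position'],st['gripper_width'])
shot('top','t5.png');shot('side','s5.png')
crop('t5.png',270,150,470,300,4,'b1.png')
crop('s5.png',230,80,450,290,3.2,'b2.png')
E
```

```text
[563.12475836 -77.93187717 144.64643233] 34.89417118475083
```

View pics/b1.png

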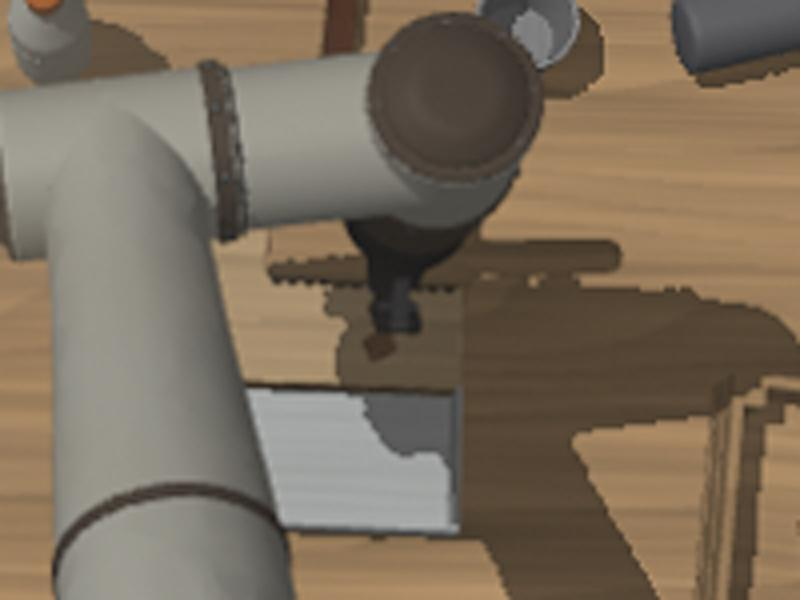

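View pics/b2.png

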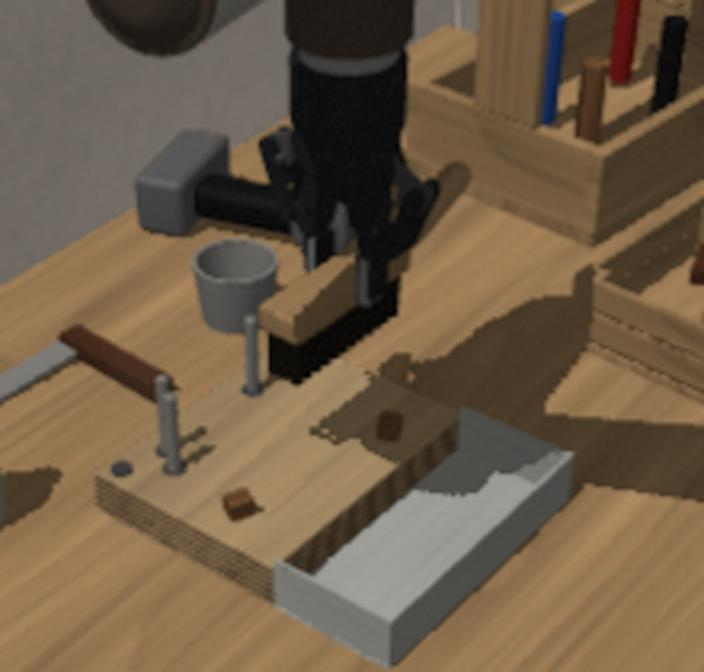

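Call:
carry_out(increments=[[[0.005,-0.003,-0.03,0,0,0,1],[0,0,-0.02,0,0,0,1],[0,0,-0.01,0,0,0,1],[0,0,-0.005,0,0,0,1],[0,0,0,0,0,0,1]]])

```text
clock: 8.95
position: [569.9, -86.1, 79.0]
ee_rot: [-0.699, 0.715, 0.0, -0.0]
contact_force: [-0.5, 0.4, -1.6]
gripper_width: 34.7
```

```bash
python3 - <<'E'
from h import *
st=arm.read_state();print(st['position'],st['gripper_width'])
shot('side','s6.png')
crop('s6.png',250,120,450,290,4,'b2.png')
E
```

```text
[569.92891563 -86.10798429  78.96803815] 34.70162062512642
```

View pics/b2.png

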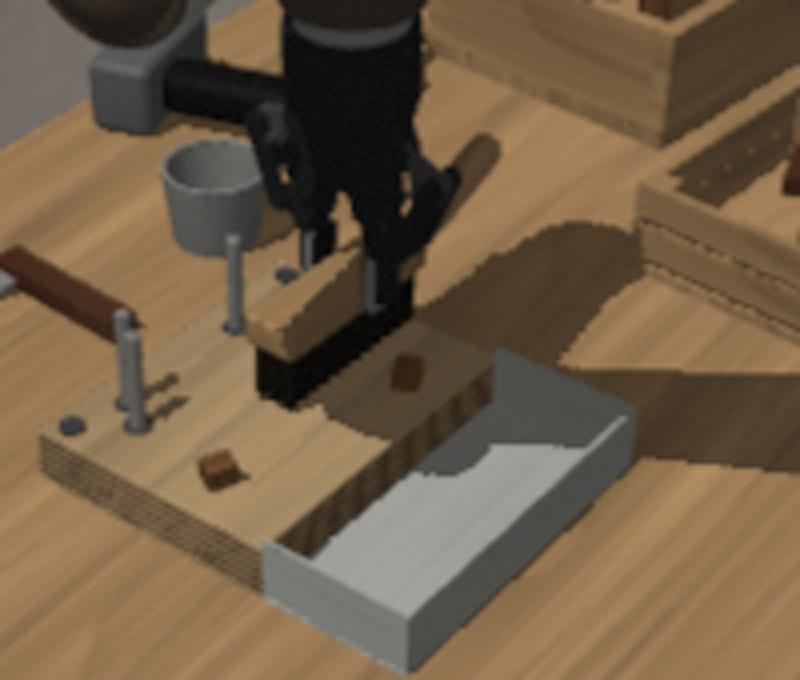

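Call:
carry_out(increments=[[[-0.008,0,-0.002,0,0,0,1],[-0.012,0,0,0,0,0,1],[-0.012,0,0,0,0,0,1],[-0.012,0,0,0,0,0,1],[-0.01,0,0,0,0,0,1]]])

```text
clock: 9.5
position: [514.4, -85.4, 77.6]
ee_rot: [-0.7, 0.715, -0.0, 0.0]
contact_force: [0.5, 0.8, -0.4]
gripper_width: 34.8
```

Call:
carry_out(increments=[[[-0.01,0,0,0,0,0,1],[-0.005,0,0,0,0,0,1],[0,0,0,0,0,0,1],[0,0,0,0,0,0,1]]])

```text
clock: 9.9
position: [501.3, -85.3, 77.4]
ee_rot: [-0.7, 0.714, -0.0, 0.0]
contact_force: [0.3, -0.5, -0.7]
gripper_width: 34.7
```

```bash
python3 - <<'E'
from h import *
st=arm.read_state();print(st['position'],st['gripper_width'])
shot('side','s7.png')
crop('s7.png',250,120,450,290,4,'b2.png')
E
```

```text
[501.30580067 -85.34784197  77.4296866 ] 34.65033000690343
```

View pics/b2.png

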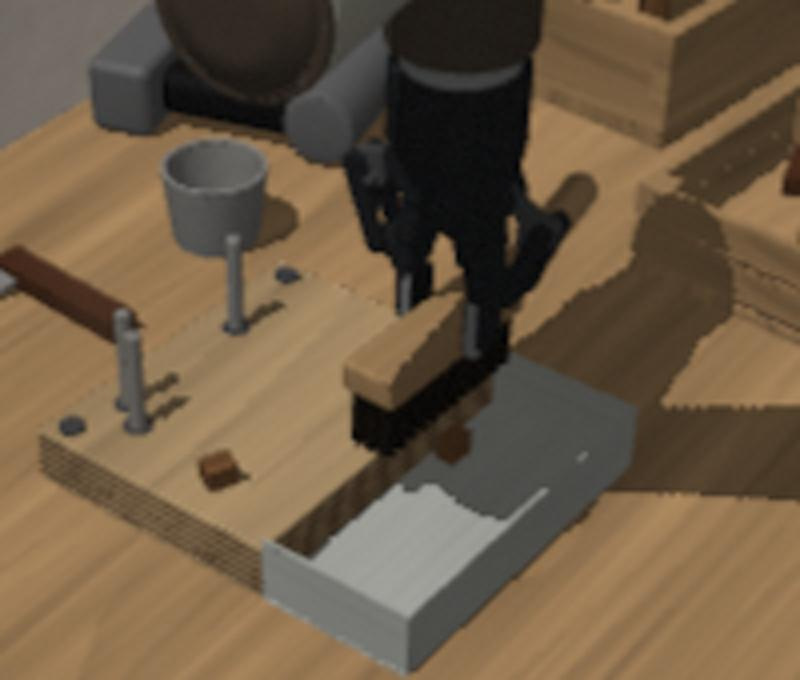

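Call:
carry_out(increments=[[[0,0,0.04,0,0,0,1],[0.015,0.03,0,0,0,0,1],[0.02,0.03,0,0,0,0,1],[0.025,0.03,0,0,0,0,1],[0.027,0,0,0,0,0,1]]])

```text
clock: 10.45
position: [589.4, 7.7, 117.5]
ee_rot: [-0.701, 0.713, -0.0, 0.001]
contact_force: [-0.2, -0.6, -1.0]
gripper_width: 35.0
```

Call:
carry_out(increments=[[[0,0,-0.01,0,0,0,1],[0,0,-0.02,0,0,0,1],[0,0,-0.01,0,0,0,1],[0,0,0,0,0,0,1]]])

```text
clock: 10.85
position: [586.1, 4.0, 75.1]
ee_rot: [-0.699, 0.715, 0.001, -0.002]
contact_force: [-0.6, -0.0, -0.8]
gripper_width: 34.7
```

```bash
python3 - <<'E'
from h import *
st=arm.read_state();print(st['position'],st['gripper_width'],st['contact_force'])
shot('side','s8.png')
crop('s8.png',230,120,430,290,4,'b2.png')
E
```

```text
[586.14953232   3.99695085  75.10789685] 34.7251909849591 [-0.56018064 -0.02181917 -0.82366715]
```

View pics/b2.png

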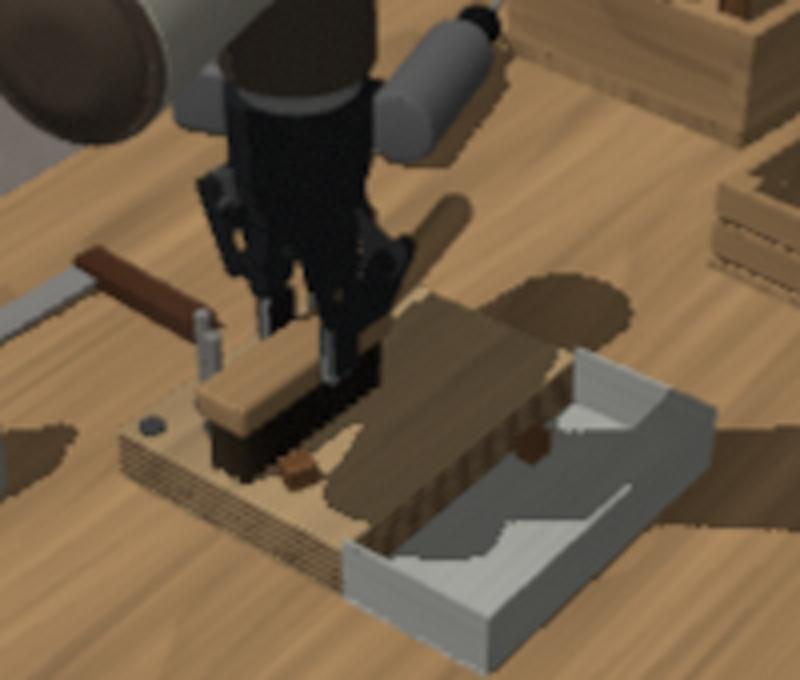

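Call:
carry_out(increments=[[[-0.01,0,0.001,0,0,0,1],[-0.014,0,0.001,0,0,0,1],[-0.014,0,0,0,0,0,1],[-0.014,0,0,0,0,0,1],[-0.012,0,0,0,0,0,1]]])

```text
clock: 11.4
position: [523.0, 4.6, 80.4]
ee_rot: [-0.7, 0.715, -0.0, 0.001]
contact_force: [0.7, 0.5, -2.0]
gripper_width: 34.8
```

Call:
carry_out(increments=[[[-0.01,0,0,0,0,0,1],[-0.008,0,0,0,0,0,1],[-0.004,0,0,0,0,0,1],[0,0,0,0,0,0,1],[0,0,0,0,0,0,1]]])

```text
clock: 11.9
position: [502.4, 4.7, 79.3]
ee_rot: [-0.7, 0.714, -0.0, 0.0]
contact_force: [0.6, -0.1, -1.5]
gripper_width: 35.1
```

```bash
python3 - <<'E'
from h import *
st=arm.read_state();print(st['position'],st['gripper_width'],st['contact_force'])
shot('side','s9.png');shot('top','t9.png')
crop('s9.png',230,120,450,290,3.6,'b2.png')
E
```

```text
[502.36453733   4.73208704  79.34999079] 35.05046676565915 [ 0.64285389 -0.07804088 -1.457104  ]
```

View pics/b2.png

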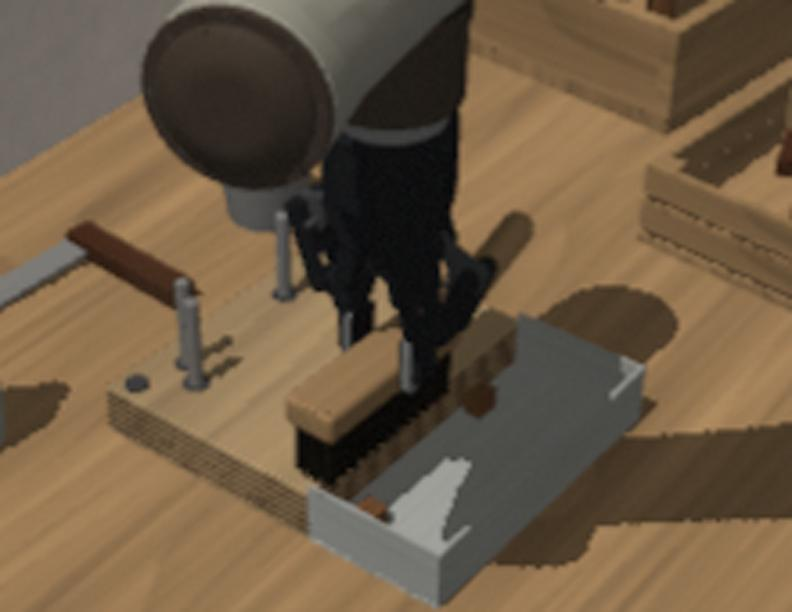

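View pics/t9.png

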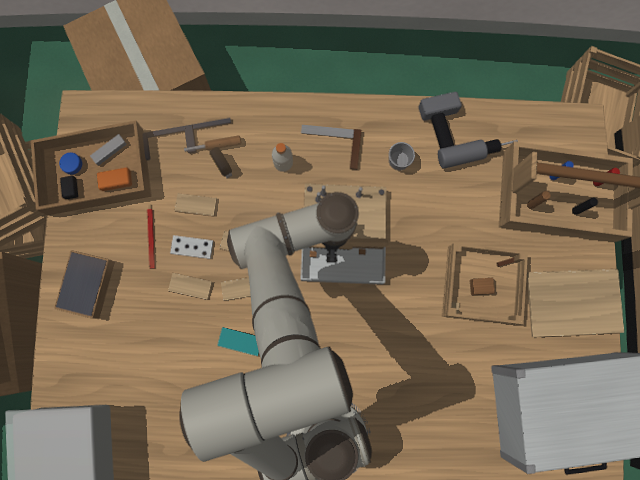

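Call:
carry_out(increments=[[[0,0,0.04,0,0,0,1],[0,-0.02,0.03,0,0,0,1],[0.01,-0.045,0,0,0,0,1],[0.015,-0.045,0,0,0,0,1],[0.015,-0.045,0,0,0,0,1]]])

```text
clock: 12.5
position: [542.6, -151.9, 149.7]
ee_rot: [-0.7, 0.714, -0.0, 0.0]
contact_force: [0.8, 0.7, -0.6]
gripper_width: 34.9
```

Call:
carry_out(increments=[[[0.02,-0.045,0,0,0,0,1],[0.02,-0.045,0,0,0,0,1],[0.018,-0.02,-0.03,0,0,0,1],[0,0,-0.04,0,0,0,1],[0,0,-0.02,0,0,0,1]]])

```text
clock: 13.0
position: [597.9, -261.1, 54.5]
ee_rot: [-0.698, 0.716, 0.003, -0.001]
contact_force: [0.0, 0.0, -1.2]
gripper_width: 34.7
```

Call:
carry_out(increments=[[[0,0,-0.01,0,0,0,1],[0,0,-0.004,0,0,0,1],[0,0,0,0,0,0,1]]])

```text
clock: 13.3
position: [600.4, -260.4, 45.7]
ee_rot: [-0.7, 0.714, -0.0, 0.0]
contact_force: [0.3, -0.1, -1.9]
gripper_width: 34.6
```

Bristles should be about 8 mm up; lower until contact.

Call:
carry_out(increments=[[[0,0,-0.004,0,0,0,1],[0,0,-0.003,0,0,0,1],[0,0,0,0,0,0,1]]])

```text
clock: 13.6
position: [599.9, -260.2, 38.6]
ee_rot: [-0.7, 0.714, -0.0, 0.0]
contact_force: [0.2, 0.5, -1.3]
gripper_width: 34.8
```

Call:
carry_out(increments=[[[0,0,-0.002,0,0,0,1],[0,0,0,0,0,0,0.3],[0,0,0,0,0,0,-0.3],[0,0,0,0,0,0,-0.3],[0,0,0,0,0,0,-0.3]]])

```text
clock: 14.1
position: [599.9, -260.4, 36.2]
ee_rot: [-0.7, 0.715, -0.0, 0.0]
contact_force: [1.0, -0.2, 0.7]
gripper_width: 55.8
```

Call:
carry_out(increments=[[[0,0,0.03,0,0,0,-0.3],[0,0,0.04,0,0,0,-0.3],[0,0,0.05,0,0,0,-0.3],[0,0.04,0.02,0,0,0,-1],[0,0.04,0,0,0,0,-1]]])

```text
clock: 14.6
position: [602.1, -180.9, 181.0]
ee_rot: [-0.699, 0.715, -0.004, 0.003]
contact_force: [1.2, 0.5, -0.2]
gripper_width: 81.7
```

```bash
python3 - <<'E'
from h import *
st=arm.read_state();print(st['position'],st['gripper_width'],st['contact_force'],st['joints'])
shot('side','s10.png');shot('top','t10.png')
crop('s10.png',230,100,530,290,2.6,'b2.png')
E
```

```text
[ 602.09587431 -180.86518186  181.01043414] 81.66876938735986 [ 1.2223246   0.50273191 -0.18641956] [-0.03424864  0.42345281 -0.06274387  0.00130715 -1.07521263  0.01045277]
```

View pics/b2.png

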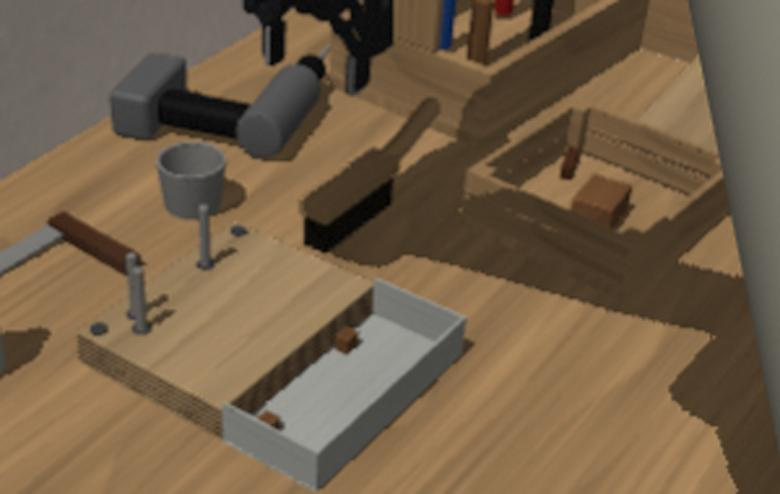

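View pics/t10.png

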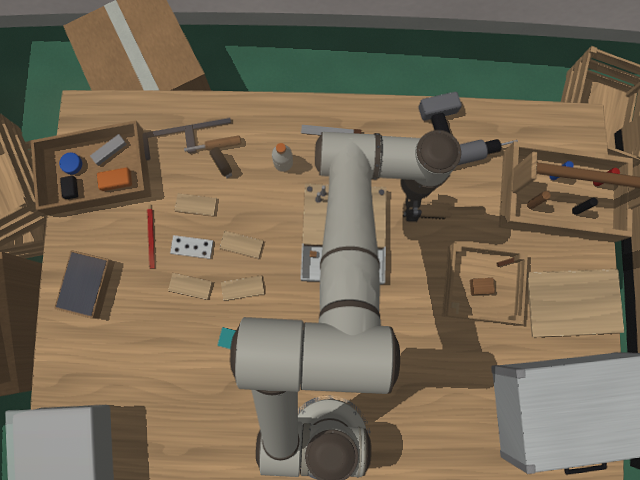

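Call:
carry_out(increments=[[[-0.0104,0.0425,0,0,0,-4,-1],[-0.0104,0.0425,0,0,0,-4,-1],[-0.0104,0.0425,0,0,0,-4,-1],[-0.0104,0.0425,0,0,0,0,-1],[-0.0104,0.0425,0,0,0,0,-1]]])

```text
clock: 15.2
position: [547.2, 33.2, 176.1]
ee_rot: [-0.621, 0.784, -0.0, -0.0]
contact_force: [1.5, 0.4, -0.5]
gripper_width: 85.5
```

Call:
carry_out(increments=[[[-0.0104,0.0425,0,0,0,0,-1],[-0.0104,0.0425,0,0,0,0,-1],[-0.0104,0.0425,-0.02,0,0,0,-1],[-0.0104,0.0425,-0.03,0,0,0,-1],[-0.0104,0.0425,-0.03,0,0,0,-1]]])

```text
clock: 15.7
position: [496.8, 241.2, 99.3]
ee_rot: [-0.621, 0.784, -0.0, 0.001]
contact_force: [0.6, 1.4, -0.1]
gripper_width: 85.4
```

Call:
carry_out(increments=[[[0,0,-0.04,0,0,0,-1],[0,0,0,0,0,0,-1],[0,0,0,0,0,0,-1]]])

```text
clock: 16.0
position: [497.2, 239.1, 59.6]
ee_rot: [-0.621, 0.784, -0.0, -0.001]
contact_force: [-0.3, -1.1, 1.4]
gripper_width: 85.3
```

```bash
python3 - <<'E'
from h import *
st=arm.read_state();print(st['position'],st['gripper_width'],st['contact_force'],st['ee_rot'])
shot('side','s11.png');shot('top','t11.png')
crop('s11.png',130,200,370,400,3.3,'b2.png')
crop('t11.png',150,150,300,310,3.7,'b1.png')
E
```

```text
[497.24770538 239.12476461  59.61920108] 85.2609262969927 [-0.27611095 -1.11235078  1.37937014] [-6.21149375e-01  7.83691584e-01 -3.61198469e-04 -9.08369779e-04]
```

View pics/b2.png

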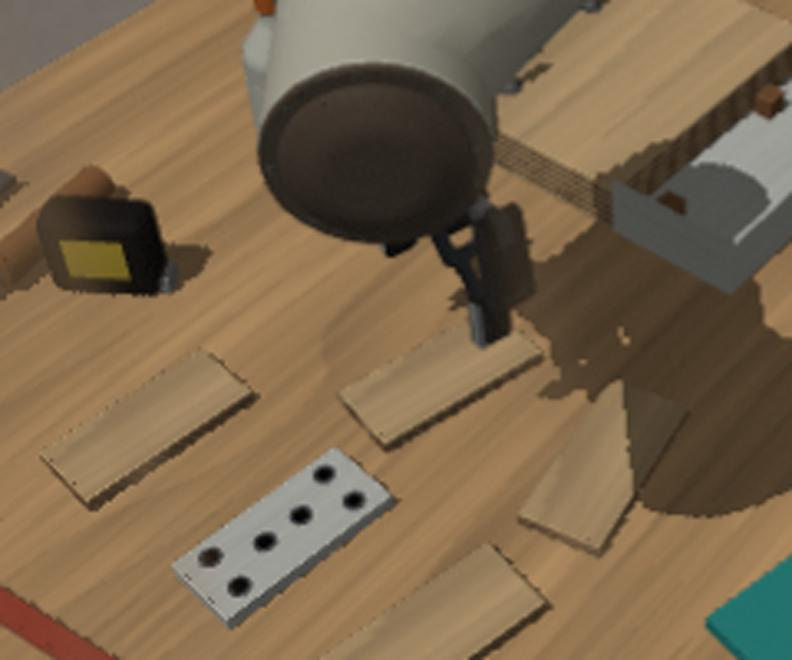

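View pics/b1.png

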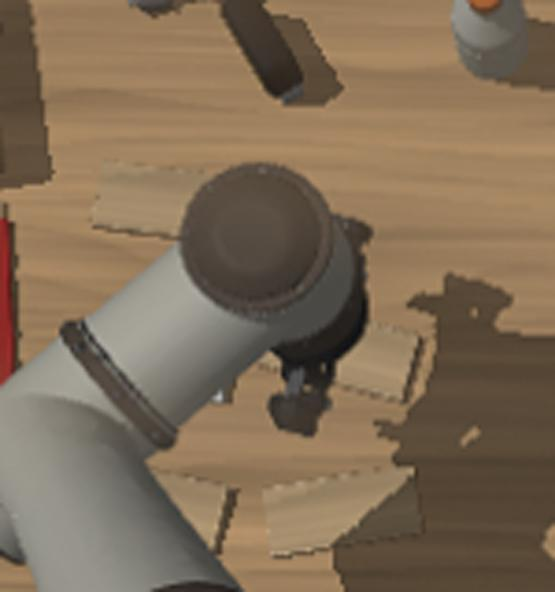

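Call:
carry_out(increments=[[[0.001,0.005,-0.03,0,0,0,-1],[0,0,-0.02,0,0,0,-1],[0,0,-0.008,0,0,0,-1],[0,0,0,0,0,0,-1],[0,0,0,0,0,0,-1]]])

```text
clock: 16.6
position: [499.2, 245.1, 3.3]
ee_rot: [-0.621, 0.784, -0.0, 0.001]
contact_force: [0.3, -0.3, -0.3]
gripper_width: 85.3
```

Call:
carry_out(increments=[[[0,0,-0.004,0,0,0,-0.5],[0,0,0,0,0,0,1],[0,0,0,0,0,0,1],[0,0,0,0,0,0,1],[0,0,0,0,0,0,1]]])

```text
clock: 17.1
position: [498.7, 245.2, -1.3]
ee_rot: [-0.621, 0.784, -0.0, 0.001]
contact_force: [-0.4, -0.2, 5.7]
gripper_width: 48.6
```

Call:
carry_out(increments=[[[0,0,0,0,0,0,1],[0,0,0.02,0,0,0,1],[0,0,0.04,0,0,0,1],[0,0,0.04,0,0,0,1],[0,0,0,0,0,0,1]]])

```text
clock: 17.6
position: [501.1, 247.0, 103.3]
ee_rot: [-0.622, 0.783, -0.0, 0.006]
contact_force: [0.2, 0.3, -0.4]
gripper_width: 47.9
```

```bash
python3 - <<'E'
from h import *
st=arm.read_state();print(st['position'],st['gripper_width'],st['contact_force'],st['ee_rot'])
shot('side','s12.png')
crop('s12.png',130,200,370,400,3.3,'b2.png')
E
```

```text
[501.09322014 247.04479859 103.30605695] 47.87614279296603 [ 0.22928894  0.25228327 -0.37646496] [-6.21624515e-01  7.83293157e-01 -2.37219307e-04  5.89374586e-03]
```

View pics/b2.png

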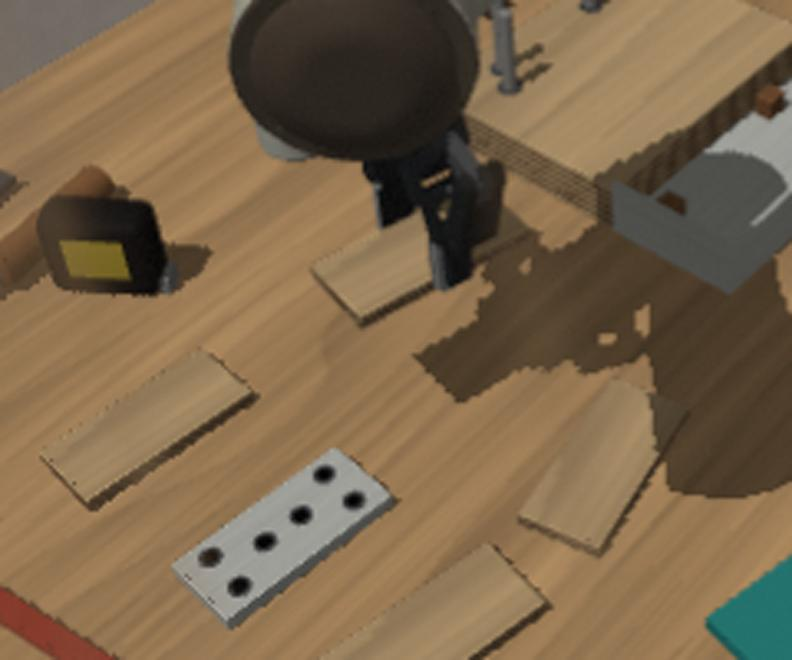

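Call:
carry_out(increments=[[[0,0,0.03,0,0,0,1],[0.017,-0.045,0.01,0,0,6.2,1],[0.017,-0.045,0,0,0,6.2,1],[0.017,-0.045,0,0,0,0,1],[0.017,-0.045,0,0,0,0,1]]])

```text
clock: 18.15
position: [565.4, 63.0, 136.2]
ee_rot: [-0.702, 0.712, 0.001, -0.001]
contact_force: [0.6, -0.3, 0.8]
gripper_width: 48.3
```

Call:
carry_out(increments=[[[0.017,-0.045,0,0,0,0,1],[0.014,-0.045,0,0,0,0,1],[0,0,0,0,0,0,1],[0,0,0,0,0,0,1]]])

```text
clock: 18.55
position: [596.1, -26.7, 135.6]
ee_rot: [-0.701, 0.713, 0.001, -0.001]
contact_force: [0.5, 0.5, -1.0]
gripper_width: 48.2
```

```bash
cat > st.py <<'E'
from h import *
from scipy.spatial.transform import Rotation as R
s=arm.read_state();y=R.from_quat(s['ee_rot']).as_matrix()[:,1]
print(s['clock'],'pos',s['position'].round(1),'yaw',((np.degrees(np.arctan2(y[1],y[0]))+90)%180-90).round(2),'w',round(s['gripper_width'],1),'f',s['contact_force'].round(1))
E
python3 st.py; python3 - <<'E'
from h import *
shot('side','s13.png')
crop('s13.png',210,60,430,270,3,'b2.png')
E
```

```text
18.55 pos [596.1 -26.7 135.6] yaw -0.98 w 48.2 f [ 0.5  0.5 -1. ]
```

View pics/b2.png

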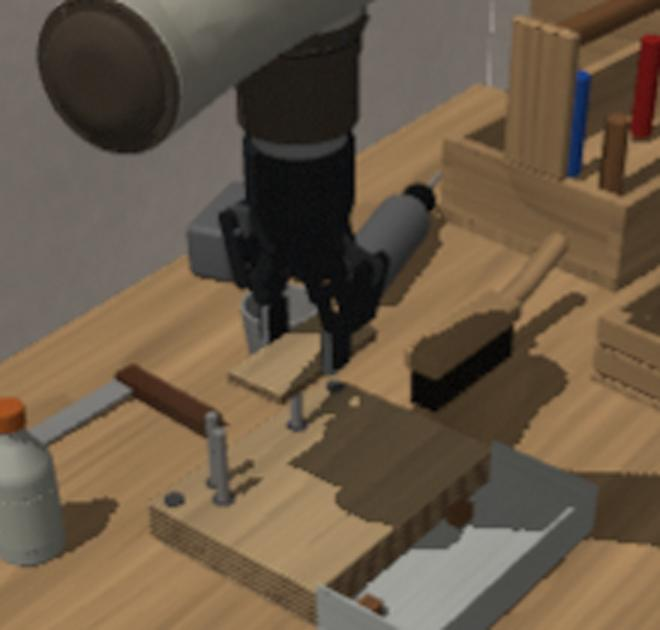

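Call:
carry_out(increments=[[[0.003,0,-0.03,0,0,0,1],[0,0,-0.04,0,0,0,1],[0,0,-0.02,0,0,0,1],[0,0,-0.005,0,0,0,1],[0,0,0,0,0,0,1]]])

```text
clock: 19.1
position: [599.6, -24.2, 42.0]
ee_rot: [-0.703, 0.711, 0.0, -0.001]
contact_force: [-0.7, 0.7, 0.4]
gripper_width: 48.0
```

```bash
python3 st.py; python3 - <<'E'
from h import *
shot('side','s14.png')
crop('s14.png',230,150,410,290,4,'b2.png')
E
```

```text
19.1 pos [599.6 -24.2  42. ] yaw -0.69 w 48.0 f [-0.7  0.7  0.4]
```

View pics/b2.png

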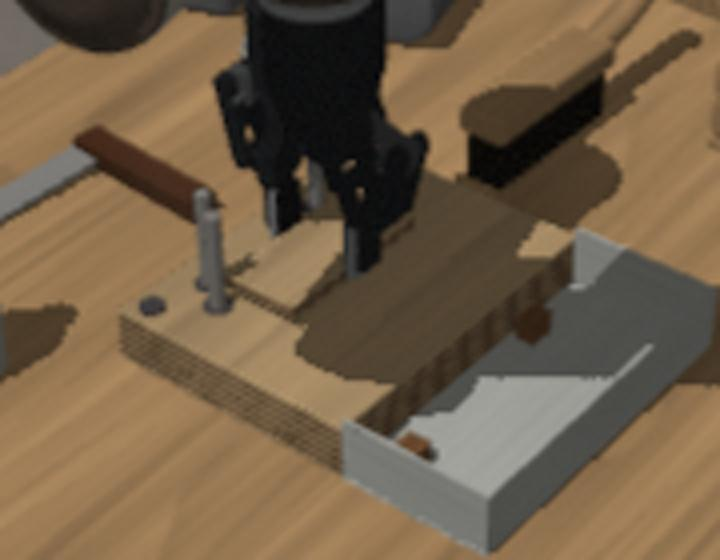

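Call:
carry_out(increments=[[[0.002,0,-0.003,0,0,0,1],[0.002,0,-0.002,0,0,0,1],[0.001,0,0,0,0,0,1],[0,0,0,0,0,0,1],[0,0,0,0,0,0,1]]])

```text
clock: 19.65
position: [605.2, -25.4, 38.0]
ee_rot: [-0.702, 0.712, -0.0, 0.0]
contact_force: [0.3, 0.4, -1.3]
gripper_width: 48.3
```

Call:
carry_out(increments=[[[0.001,0,0,0,0,0,1],[0.001,0,0,0,0,0,1],[0.001,0,0,0,0,0,1],[0,0,0,0,0,0,1]]])

```text
clock: 20.05
position: [608.3, -25.3, 37.7]
ee_rot: [-0.702, 0.712, -0.0, 0.0]
contact_force: [-1.1, 0.4, -0.7]
gripper_width: 48.2
```

Call:
carry_out(increments=[[[0.001,0,0,0,0,0,1],[0.001,0,0,0,0,0,1],[0,0,0,0,0,0,1]]])

```text
clock: 20.35
position: [610.2, -25.3, 37.7]
ee_rot: [-0.702, 0.712, -0.0, 0.0]
contact_force: [0.7, 0.2, -0.6]
gripper_width: 48.0
```

Call:
carry_out(increments=[[[0.001,0,0,0,0,0,1],[0.001,0,0,0,0,0,1],[0,0,0,0,0,0,1]]])

```text
clock: 20.65
position: [611.1, -25.3, 37.4]
ee_rot: [-0.702, 0.712, 0.001, -0.001]
contact_force: [-1.5, 0.8, 0.0]
gripper_width: 48.4
```

```bash
python3 st.py; python3 - <<'E'
from h import *
shot('side','s15.png')
crop('s15.png',240,170,350,260,7,'b2.png')
E
```

```text
20.65 pos [611.1 -25.3  37.4] yaw -0.84 w 48.4 f [-1.5  0.8  0. ]
```

View pics/b2.png

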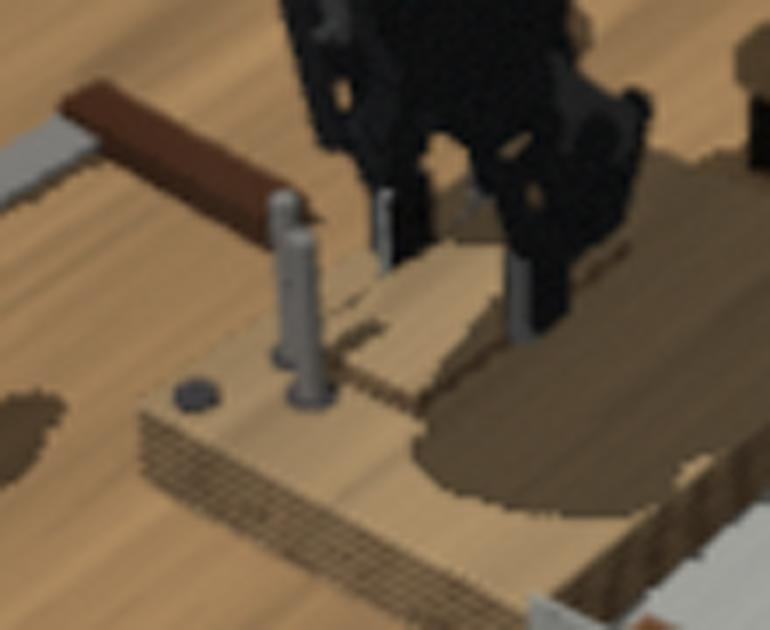

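Call:
carry_out(increments=[[[0.001,0,0,0,0,0,1],[0.001,0,0,0,0,0,1],[0,0,0,0,0,0,1]]])

```text
clock: 21.0
position: [611.3, -25.4, 37.0]
ee_rot: [-0.702, 0.713, 0.002, -0.002]
contact_force: [-6.8, 0.9, 3.1]
gripper_width: 48.1
```

Call:
carry_out(increments=[[[-0.002,0,0,0,0,0,1],[-0.001,0.002,0,0,0,0,1],[0,0.002,0,0,0,0,1],[0,0,0,0,0,0,1]]])

```text
clock: 21.4
position: [611.2, -21.1, 37.7]
ee_rot: [-0.702, 0.712, -0.0, 0.0]
contact_force: [-1.6, -0.6, -0.2]
gripper_width: 48.2
```

Call:
carry_out(increments=[[[0,0.001,0,0,0,0,1],[0,0.001,0,0,0,0,1],[0,0,0,0,0,0,1]]])

```text
clock: 21.7
position: [611.1, -20.9, 37.7]
ee_rot: [-0.702, 0.712, -0.0, -0.001]
contact_force: [-0.6, -6.2, -0.3]
gripper_width: 47.8
```

Call:
carry_out(increments=[[[0,0.001,0,0,0,0,1],[0,0.001,0,0,0,0,1],[0,0,0,0,0,0,1]]])

```text
clock: 22.0
position: [611.1, -20.7, 38.0]
ee_rot: [-0.702, 0.712, -0.001, -0.002]
contact_force: [-0.1, -13.3, 0.4]
gripper_width: 48.2
```

Call:
carry_out(increments=[[[0,-0.004,0,0,0,0,1],[0,0,-0.001,0,0,0,1],[0,0,-0.001,0,0,0,1],[0,0,0,0,0,0,1]]])

```text
clock: 22.4
position: [611.2, -21.1, 35.7]
ee_rot: [-0.702, 0.712, -0.0, 0.0]
contact_force: [-1.1, -1.7, -0.2]
gripper_width: 48.2
```

Call:
carry_out(increments=[[[0,0,-0.001,0,0,0,1],[0,0,-0.001,0,0,0,1],[0,0,0,0,0,0,1]]])

```text
clock: 22.7
position: [611.2, -21.1, 34.7]
ee_rot: [-0.702, 0.712, -0.0, 0.0]
contact_force: [-3.8, -0.9, 5.7]
gripper_width: 48.5
```

Call:
carry_out(increments=[[[0,0,0,0,0,0,0.0],[0,0,0,0,0,0,-0.5],[0,0,0,0,0,0,-0.5],[0,0,0,0,0,0,-0.5]]])

```text
clock: 23.1
position: [611.8, -20.8, 33.8]
ee_rot: [-0.702, 0.712, -0.0, 0.001]
contact_force: [0.3, 0.7, -0.2]
gripper_width: 63.9
```

Call:
carry_out(increments=[[[0,0,0.01,0,0,0,-0.5],[0,0,0.03,0,0,0,-0.5],[0,0,0.05,0,0,0,-0.5],[-0.01,0.04,0.03,0,0,0,-1],[-0.02,0.04,0,0,0,0,-1]]])

```text
clock: 23.6
position: [585.6, 59.0, 159.5]
ee_rot: [-0.702, 0.713, -0.004, 0.006]
contact_force: [-0.1, 1.0, -0.6]
gripper_width: 85.3
```

Call:
carry_out(increments=[[[-0.04,0.04,0,0,0,0,-1],[-0.04,0.04,0,0,0,0,-1],[-0.04,0.04,0,0,0,0,-1],[0,0,0,0,0,0,-1]]])

```text
clock: 24.0
position: [472.1, 167.2, 154.3]
ee_rot: [-0.705, 0.71, 0.0, 0.001]
contact_force: [0.2, -0.0, 0.5]
gripper_width: 85.3
```

```bash
python3 st.py; python3 - <<'E'
from h import *
shot('side','s16.png'); shot('top','t16.png')
crop('s16.png',240,170,400,290,5,'b2.png')
crop('t16.png',290,170,400,290,5,'b1.png')
E
```

```text
24.0 pos [472.1 167.2 154.3] yaw -0.41 w 85.3 f [ 0.2 -0.   0.5]
```

View pics/b2.png

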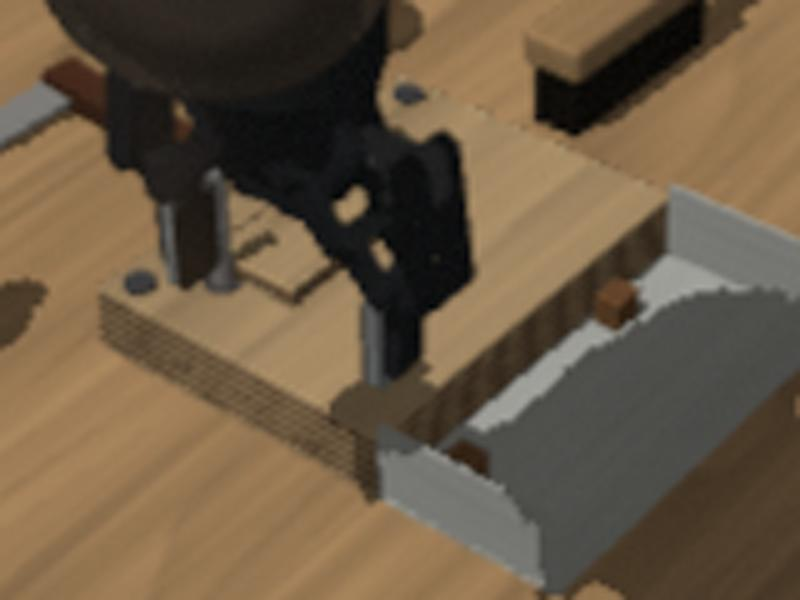

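View pics/t16.png

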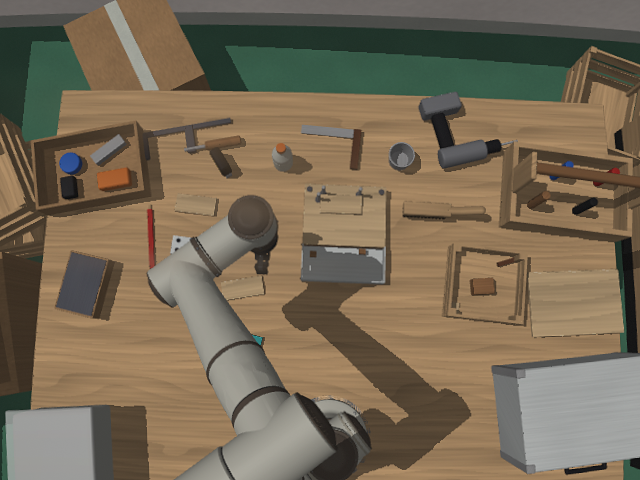

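```bash
python3 - <<'E'
from h import *
crop('t16.png',295,175,395,255,7,'b1.png')
E
```

```text
(no output)
```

View pics/b1.png

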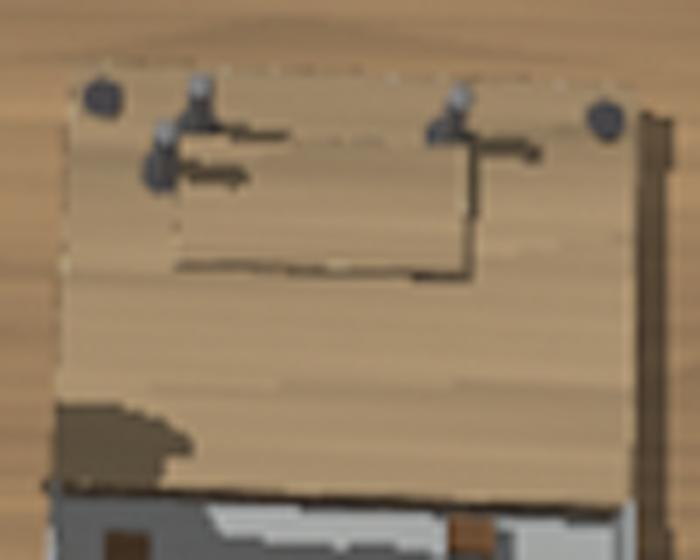

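Call:
carry_out(increments=[[[-0.03,0.025,0,0,0,5.5,-1],[-0.03,0.025,-0.02,0,0,5.5,-1],[-0.03,0.02,-0.04,0,0,0,-1],[0,0,-0.04,0,0,0,-1],[0,0,0,0,0,0,-1]]])

```text
clock: 24.6
position: [385.4, 229.9, 52.4]
ee_rot: [0.767, -0.642, -0.0, 0.005]
contact_force: [-0.7, -1.1, 0.5]
gripper_width: 85.3
```

Call:
carry_out(increments=[[[0,0,0,0,0,0,-1],[0,0,0,0,0,0,-1]]])

```text
clock: 24.8
position: [389.3, 233.3, 57.7]
ee_rot: [0.767, -0.642, 0.0, -0.002]
contact_force: [0.9, 0.4, -0.5]
gripper_width: 85.5
```

```bash
python3 st.py; python3 - <<'E'
from h import *
shot('side','s17.png')
crop('s17.png',210,270,410,430,4,'b2.png')
E
```

```text
24.8 pos [389.3 233.3  57.7] yaw 10.11 w 85.5 f [ 0.9  0.4 -0.5]
```

View pics/b2.png

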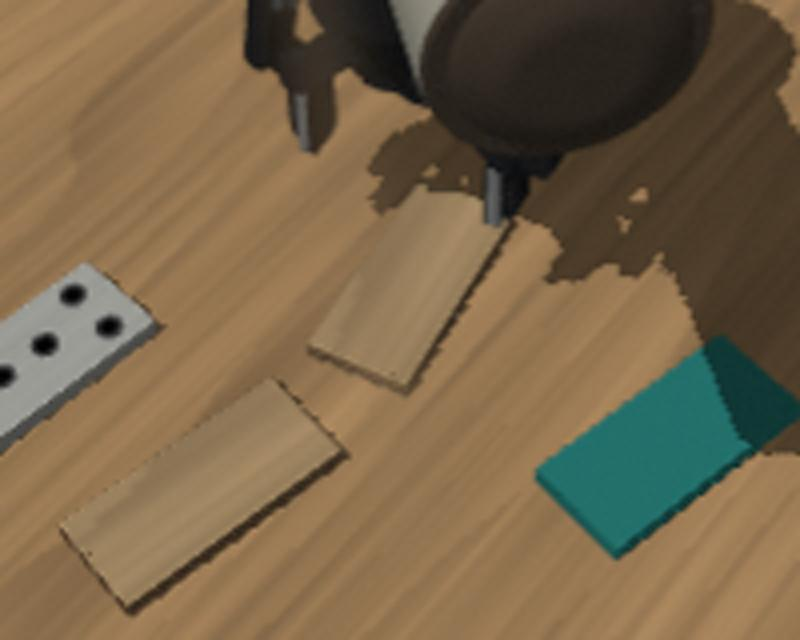

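Call:
carry_out(increments=[[[-0.0075,0.004,-0.02,0,0,0.5,-1],[0,0,-0.02,0,0,0,-1],[0,0,-0.015,0,0,0,-1],[0,0,-0.003,0,0,0,-1],[0,0,0,0,0,0,-1]]])

```text
clock: 25.35
position: [380.7, 236.9, -1.2]
ee_rot: [0.77, -0.638, 0.0, -0.001]
contact_force: [-0.1, 0.6, -0.0]
gripper_width: 85.0
```

Call:
carry_out(increments=[[[0,0,0,0,0,0,-1],[0,0,0,0,0,0,-1]]])

```text
clock: 25.55
position: [380.5, 237.1, -1.0]
ee_rot: [0.77, -0.638, -0.0, -0.001]
contact_force: [0.1, 0.8, 0.6]
gripper_width: 85.4
```

Call:
carry_out(increments=[[[0,0,0,0,0,0,1],[0,0,0,0,0,0,1],[0,0,0,0,0,0,1],[0,0,0,0,0,0,1],[0,0,0,0,0,0,1]]])

```text
clock: 26.05
position: [380.1, 236.9, -1.3]
ee_rot: [0.77, -0.638, 0.0, -0.001]
contact_force: [-0.9, -0.4, 6.5]
gripper_width: 48.4
```

Call:
carry_out(increments=[[[0,0,0.03,0,0,0,1],[0,0,0.04,0,0,0,1],[0,0,0.05,0,0,0,1],[0.01,-0.01,0.03,0,0,0,1],[0,0,0,0,0,0,1]]])

```text
clock: 26.55
position: [392.3, 228.3, 152.6]
ee_rot: [0.77, -0.638, 0.001, -0.005]
contact_force: [1.0, 0.6, -0.9]
gripper_width: 48.1
```

```bash
python3 st.py; python3 - <<'E'
from h import *
shot('side','s18.png')
crop('s18.png',200,200,400,360,4,'b2.png')
E
```

```text
26.55 pos [392.3 228.3 152.6] yaw 10.69 w 48.1 f [ 1.   0.6 -0.9]
```

View pics/b2.png

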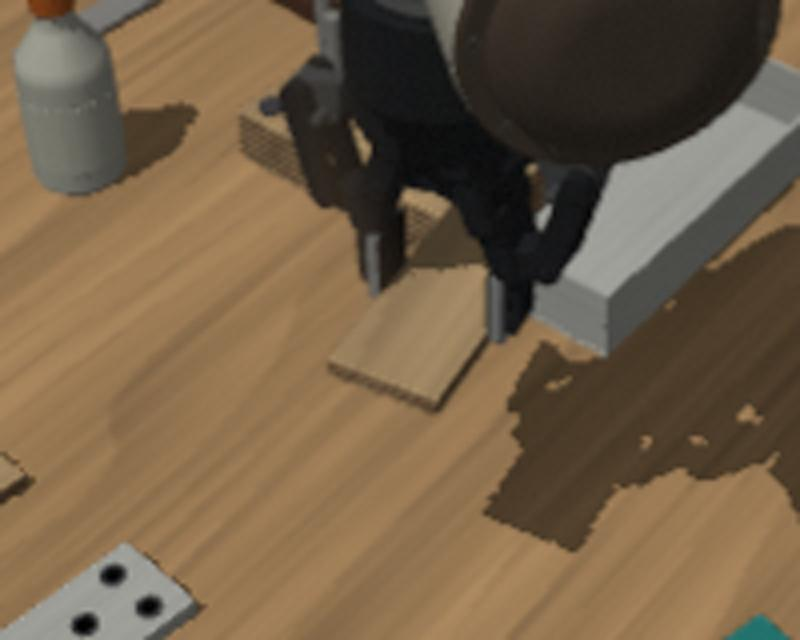

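Call:
carry_out(increments=[[[0.0304,-0.0364,0,0,0,-6,1],[0.0304,-0.0364,0,0,0,-5.5,1],[0.0304,-0.0364,0,0,0,0,1],[0.0304,-0.0364,0,0,0,0,1],[0.0304,-0.0364,0,0,0,0,1]]])

```text
clock: 27.1
position: [541.6, 42.9, 145.8]
ee_rot: [-0.702, 0.712, 0.001, -0.002]
contact_force: [1.1, 0.4, -0.3]
gripper_width: 48.2
```

Call:
carry_out(increments=[[[0.0304,-0.0364,0,0,0,0,1],[0.0304,-0.0364,0,0,0,0,1],[0,0,0,0,0,0,1],[0,0,0,0,0,0,1],[0,0,0,0,0,0,1]]])

```text
clock: 27.6
position: [601.3, -27.8, 146.4]
ee_rot: [-0.702, 0.712, 0.001, -0.001]
contact_force: [0.6, -0.4, -0.3]
gripper_width: 47.8
```

```bash
python3 st.py
```

```text
27.6 pos [601.3 -27.8 146.4] yaw -0.79 w 47.8 f [ 0.6 -0.4 -0.3]
```

Call:
carry_out(increments=[[[0.002,0,-0.04,0,0,0,1],[0.002,0,-0.03,0,0,0,1],[0,0,-0.02,0,0,0,1],[0,0,-0.005,0,0,0,1],[0,0,0,0,0,0,1]]])

```text
clock: 28.1
position: [605.9, -27.3, 52.5]
ee_rot: [-0.703, 0.711, 0.0, -0.001]
contact_force: [0.3, -1.4, 1.1]
gripper_width: 48.0
```

Call:
carry_out(increments=[[[0,0,0,0,0,0,1],[0,0,0,0,0,0,1]]])

```text
clock: 28.3
position: [607.5, -27.7, 54.6]
ee_rot: [-0.702, 0.712, -0.001, 0.001]
contact_force: [0.3, 0.0, -0.7]
gripper_width: 48.2
```

Call:
carry_out(increments=[[[0.002,0,-0.004,0,0,0,1],[0.001,0.002,-0.003,0,0,0,1],[0,0.002,0,0,0,0,1],[0,0,0,0,0,0,1],[0,0,0,0,0,0,1]]])

```text
clock: 28.8
position: [609.7, -24.2, 46.0]
ee_rot: [-0.702, 0.712, -0.0, -0.0]
contact_force: [-0.1, -0.2, -1.0]
gripper_width: 48.2
```

Call:
carry_out(increments=[[[0,0.001,0,0,0,0,1],[0,0.001,0,0,0,0,1],[0,0,0,0,0,0,1]]])

```text
clock: 29.1
position: [609.7, -22.1, 46.0]
ee_rot: [-0.702, 0.712, -0.0, 0.0]
contact_force: [-0.3, 0.7, 0.2]
gripper_width: 48.1
```

Call:
carry_out(increments=[[[0,0.001,0,0,0,0,1],[0,0.001,0,0,0,0,1],[0,0,0,0,0,0,1]]])

```text
clock: 29.4
position: [609.6, -20.1, 46.0]
ee_rot: [-0.702, 0.712, 0.0, -0.0]
contact_force: [0.5, -0.1, -0.6]
gripper_width: 48.0
```

Call:
carry_out(increments=[[[0.0005,0.001,0,0,0,0,1],[0,0.001,0,0,0,0,1],[0,0,0,0,0,0,1]]])

```text
clock: 29.7
position: [610.2, -18.8, 46.0]
ee_rot: [-0.702, 0.712, -0.0, -0.0]
contact_force: [1.1, -3.4, -0.0]
gripper_width: 47.9
```

Call:
carry_out(increments=[[[0,0.001,0,0,0,0,1],[0,0,0,0,0,0,1]]])

```text
clock: 29.9
position: [610.1, -18.7, 46.1]
ee_rot: [-0.702, 0.712, -0.0, -0.001]
contact_force: [1.2, -8.0, -1.7]
gripper_width: 48.6
```

```bash
python3 st.py; python3 - <<'E'
from h import *
shot('side','s19.png')
crop('s19.png',240,170,350,260,7,'b2.png')
E
```

```text
29.9 pos [610.1 -18.7  46.1] yaw -0.85 w 48.6 f [ 1.2 -8.  -1.7]
```

View pics/b2.png

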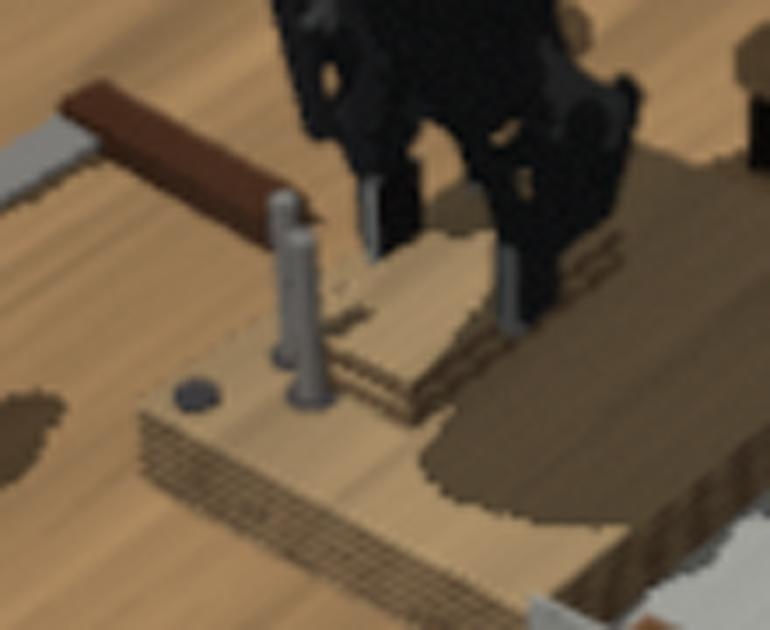

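Call:
carry_out(increments=[[[0.0005,-0.002,0,0,0,0,1],[0,0,-0.001,0,0,0,1],[0,0,-0.0005,0,0,0,1],[0,0,0,0,0,0,1]]])

```text
clock: 30.35
position: [610.8, -19.0, 44.8]
ee_rot: [-0.702, 0.712, -0.0, 0.0]
contact_force: [-1.2, 0.4, 2.9]
gripper_width: 48.4
```

Touching. Release, go up, and head to blank C (383, 377).

Call:
carry_out(increments=[[[0,0,0,0,0,0,0.0],[0,0,0,0,0,0,-0.5],[0,0,0,0,0,0,-0.5],[0,0,0,0,0,0,-0.5],[0,0,0.01,0,0,0,-0.5]]])

```text
clock: 30.85
position: [609.4, -19.3, 53.2]
ee_rot: [-0.702, 0.712, 0.001, -0.001]
contact_force: [-0.0, 0.3, -0.4]
gripper_width: 64.6
```

Call:
carry_out(increments=[[[0,0,0.03,0,0,0,-0.5],[0,0,0.05,0,0,0,-0.5],[-0.01,0.04,0.03,0,0,0,-1],[-0.03,0.045,0,0,0,-5,-1],[-0.03,0.045,0,0,0,-5,-1]]])

```text
clock: 31.35
position: [545.4, 104.5, 166.0]
ee_rot: [-0.635, 0.772, -0.0, 0.002]
contact_force: [1.4, 0.8, -0.4]
gripper_width: 85.2
```

Call:
carry_out(increments=[[[-0.03,0.045,0,0,0,0,-1],[-0.03,0.045,0,0,0,0,-1],[-0.03,0.045,0,0,0,0,-1],[-0.03,0.045,0,0,0,0,-1],[-0.03,0.045,0,0,0,0,-1]]])

```text
clock: 31.85
position: [405.4, 312.8, 165.0]
ee_rot: [-0.637, 0.77, 0.0, 0.001]
contact_force: [0.4, 0.0, -0.3]
gripper_width: 85.7
```

Call:
carry_out(increments=[[[-0.008,0.04,-0.03,0,0,0,-1],[0,0,-0.04,0,0,0,-1],[0,0,0,0,0,0,-1],[0,0,0,0,0,0,-1]]])

```text
clock: 32.25
position: [399.0, 350.4, 94.8]
ee_rot: [-0.638, 0.77, -0.0, -0.0]
contact_force: [-0.7, 0.7, 0.5]
gripper_width: 85.5
```

```bash
python3 st.py; python3 - <<'E'
from h import *
shot('side','s20.png');shot('top','t20.png')
crop('s20.png',120,170,380,440,2.2,'b2.png')
crop('t20.png',295,175,395,255,7,'b1.png')
E
```

```text
32.25 pos [399.  350.4  94.8] yaw -10.78 w 85.5 f [-0.7  0.7  0.5]
```

View pics/b2.png

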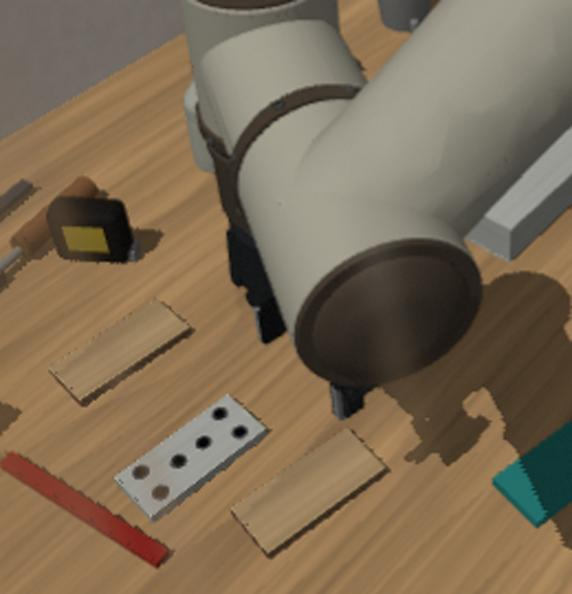

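View pics/b1.png

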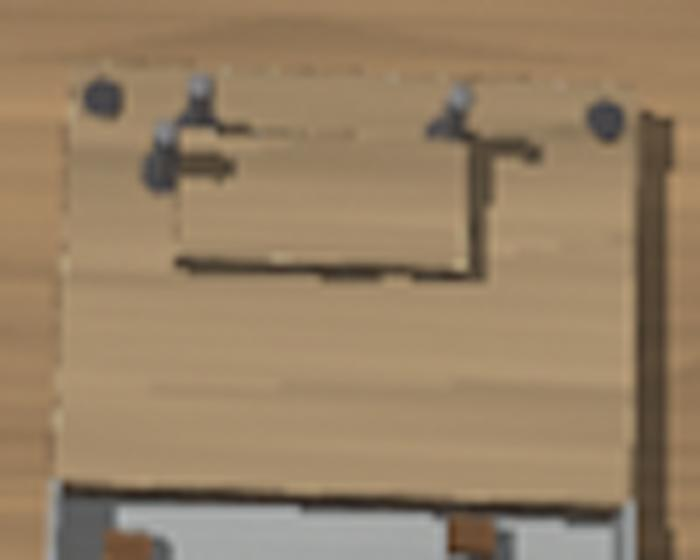

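Call:
carry_out(increments=[[[-0.008,0.014,-0.01,0,0,0,-1],[-0.008,0.013,-0.025,0,0,0,-1],[0,0,-0.03,0,0,0,-1],[0,0,0,0,0,0,-1],[0,0,0,0,0,0,-1]]])

```text
clock: 32.85
position: [383.1, 378.1, 30.0]
ee_rot: [-0.637, 0.771, -0.0, 0.0]
contact_force: [1.0, 0.8, 1.3]
gripper_width: 85.5
```

```bash
python3 st.py
```

```text
32.85 pos [383.1 378.1  30. ] yaw -10.8 w 85.5 f [1.  0.8 1.3]
```

Call:
carry_out(increments=[[[0,0,-0.02,0,0,0,-1],[0,0,-0.009,0,0,0,-1],[0,0,-0.002,0,0,0,-1],[0,0,0,0,0,0,-1],[0,0,0,0,0,0,-1]]])

```text
clock: 33.35
position: [383.2, 378.3, -0.8]
ee_rot: [-0.637, 0.771, 0.0, 0.001]
contact_force: [-0.3, -0.1, 0.9]
gripper_width: 85.6
```

Call:
carry_out(increments=[[[0,0,0,0,0,0,1],[0,0,0,0,0,0,1],[0,0,0,0,0,0,1],[0,0,0,0,0,0,1],[0,0,0,0,0,0,1]]])

```text
clock: 33.85
position: [383.1, 378.3, -0.9]
ee_rot: [-0.638, 0.77, 0.0, 0.001]
contact_force: [-2.4, -0.2, 6.4]
gripper_width: 48.6
```

Call:
carry_out(increments=[[[0,0,0.03,0,0,0,1],[0,0,0.04,0,0,0,1],[0,0,0.05,0,0,0,1],[0.01,-0.02,0.03,0,0,0,1],[0.02,-0.04,0,0,0,5,1]]])

```text
clock: 34.35
position: [414.8, 321.4, 153.4]
ee_rot: [-0.673, 0.74, 0.001, 0.006]
contact_force: [0.6, -0.3, -0.9]
gripper_width: 48.2
```

Call:
carry_out(increments=[[[0.028,-0.05,0,0,0,5,1],[0.028,-0.05,0,0,0,0,1],[0.028,-0.05,0,0,0,0,1],[0.028,-0.05,0,0,0,0,1],[0.028,-0.05,0,0,0,0,1]]])

```text
clock: 34.85
position: [535.3, 97.7, 148.0]
ee_rot: [-0.702, 0.712, 0.0, -0.0]
contact_force: [-0.0, 0.4, 0.0]
gripper_width: 48.1
```

Call:
carry_out(increments=[[[0.026,-0.05,0,0,0,0,1],[0.026,-0.045,0,0,0,0,1],[0,0,0,0,0,0,1],[0,0,0,0,0,0,1],[0,0,0,0,0,0,1]]])

```text
clock: 35.35
position: [582.4, 12.3, 147.8]
ee_rot: [-0.702, 0.712, 0.0, -0.0]
contact_force: [-0.2, 0.1, -0.6]
gripper_width: 47.9
```

```bash
python3 st.py;  python3 - <<'E'
from h import *
shot('side','s21.png')
crop('s21.png',210,80,400,260,3.6,'b2.png')
E
```

```text
35.35 pos [582.4  12.3 147.8] yaw -0.79 w 47.9 f [-0.2  0.1 -0.6]
```

View pics/b2.png

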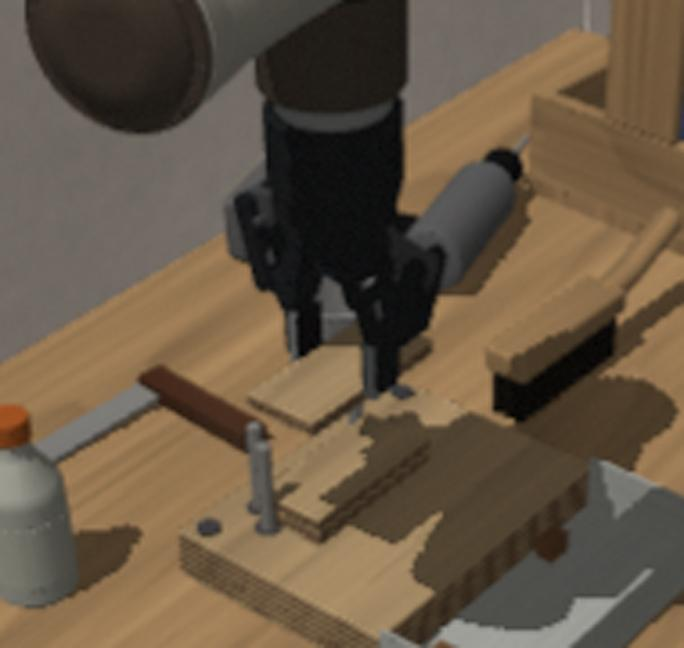

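Call:
carry_out(increments=[[[0.012,-0.02,0,0,0,0,1],[0.012,-0.02,0,0,0,0,1],[0,0,-0.04,0,0,0,1],[0,0,-0.03,0,0,0,1],[0,0,-0.015,0,0,0,1]]])

```text
clock: 35.9
position: [604.8, -26.8, 60.5]
ee_rot: [-0.703, 0.712, 0.002, -0.002]
contact_force: [0.1, 0.4, -0.4]
gripper_width: 48.6
```

Call:
carry_out(increments=[[[0,0,0,0,0,0,1],[0,0,0,0,0,0,1],[0,0,0,0,0,0,1]]])

```text
clock: 36.2
position: [608.0, -27.2, 64.9]
ee_rot: [-0.703, 0.712, -0.001, 0.001]
contact_force: [0.4, -0.7, 0.4]
gripper_width: 48.0
```

Call:
carry_out(increments=[[[0.0015,0.002,-0.004,0,0,0,1],[0.001,0.002,-0.004,0,0,0,1],[0,0.001,-0.0005,0,0,0,1],[0,0,0,0,0,0,1],[0,0,0,0,0,0,1]]])

```text
clock: 36.7
position: [610.0, -23.0, 55.2]
ee_rot: [-0.702, 0.712, -0.0, 0.001]
contact_force: [0.3, 0.8, 2.3]
gripper_width: 48.1
```

Call:
carry_out(increments=[[[0,0.001,0,0,0,0,1],[0,0.001,0,0,0,0,1],[0,0,0,0,0,0,1]]])

```text
clock: 37.0
position: [609.7, -21.2, 55.1]
ee_rot: [-0.702, 0.712, -0.0, 0.0]
contact_force: [-0.3, -1.0, 3.3]
gripper_width: 48.3
```

Call:
carry_out(increments=[[[0,0.001,0,0,0,0,1],[0,0.001,0,0,0,0,1],[0,0,0,0,0,0,1]]])

```text
clock: 37.3
position: [609.7, -20.0, 55.2]
ee_rot: [-0.702, 0.712, -0.001, -0.0]
contact_force: [0.3, -5.1, 3.9]
gripper_width: 48.2
```

Call:
carry_out(increments=[[[0,0,0.0015,0,0,0,1],[0,0.001,0,0,0,0,1],[0,0,0,0,0,0,1]]])

```text
clock: 37.6
position: [609.3, -19.9, 55.6]
ee_rot: [-0.702, 0.713, -0.0, -0.001]
contact_force: [2.5, -8.7, -1.3]
gripper_width: 48.3
```

```bash
python3 st.py; python3 - <<'E'
from h import *
shot('side','s22.png')
crop('s22.png',240,170,350,260,7,'b2.png')
E
```

```text
37.6 pos [609.3 -19.9  55.6] yaw -0.89 w 48.3 f [ 2.5 -8.7 -1.3]
```

View pics/b2.png

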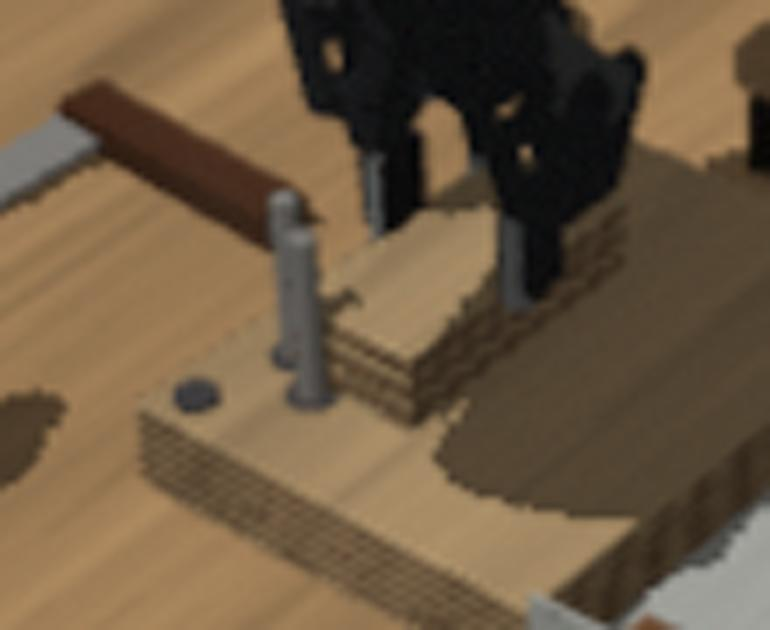

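Call:
carry_out(increments=[[[0.001,-0.002,0,0,0,0,1],[0,0,-0.001,0,0,0,1],[0,0,0,0,0,0,1]]])

```text
clock: 37.95
position: [610.0, -20.2, 55.2]
ee_rot: [-0.702, 0.712, 0.0, -0.0]
contact_force: [-0.9, -3.3, 2.9]
gripper_width: 47.7
```

Touching the pile. Release, then to blank A (606, 376, −6).

Call:
carry_out(increments=[[[0,0,0,0,0,0,0.0],[0,0,0,0,0,0,-0.5],[0,0,0,0,0,0,-0.5],[0,0,0,0,0,0,-0.5],[0,0,0.01,0,0,0,-0.5]]])

```text
clock: 38.45
position: [609.4, -19.8, 64.0]
ee_rot: [-0.702, 0.712, 0.001, -0.001]
contact_force: [-0.3, 0.7, -0.1]
gripper_width: 64.1
```

Call:
carry_out(increments=[[[0,0,0.03,0,0,0,-0.5],[0,0,0.05,0,0,0,-0.5],[0,0.03,0.03,0,0,-5,-1],[0,0.048,0,0,0,0,-1],[0,0.048,0,0,0,0,-1]]])

```text
clock: 38.95
position: [611.2, 107.2, 178.1]
ee_rot: [-0.67, 0.743, -0.001, 0.002]
contact_force: [-0.5, -1.2, -0.3]
gripper_width: 85.1
```

Call:
carry_out(increments=[[[0,0.048,0,0,0,0,-1],[0,0.048,0,0,0,0,-1],[0,0.048,0,0,0,0,-1],[0,0.048,0,0,0,0,-1],[0,0.048,0,0,0,0,-1]]])

```text
clock: 39.45
position: [610.2, 348.1, 176.3]
ee_rot: [-0.671, 0.742, -0.0, 0.001]
contact_force: [1.1, -0.2, 0.3]
gripper_width: 85.2
```

Call:
carry_out(increments=[[[-0.004,0.03,-0.03,0,0,0,-1],[0,0,-0.04,0,0,0,-1],[0,0,-0.02,0,0,0,-1],[0,0,0,0,0,0,-1],[0,0,0,0,0,0,-1]]])

```text
clock: 39.95
position: [607.1, 376.3, 86.3]
ee_rot: [-0.671, 0.742, -0.0, 0.001]
contact_force: [0.4, -0.2, 0.8]
gripper_width: 85.3
```

```bash
python3 st.py; python3 - <<'E'
from h import *
shot('side','s23.png');shot('top','t23.png')
crop('s23.png',100,170,380,440,2.2,'b2.png')
crop('t23.png',295,175,395,255,7,'b1.png')
E
```

```text
39.95 pos [607.1 376.3  86.3] yaw -5.78 w 85.3 f [ 0.4 -0.2  0.8]
```

View pics/b2.png

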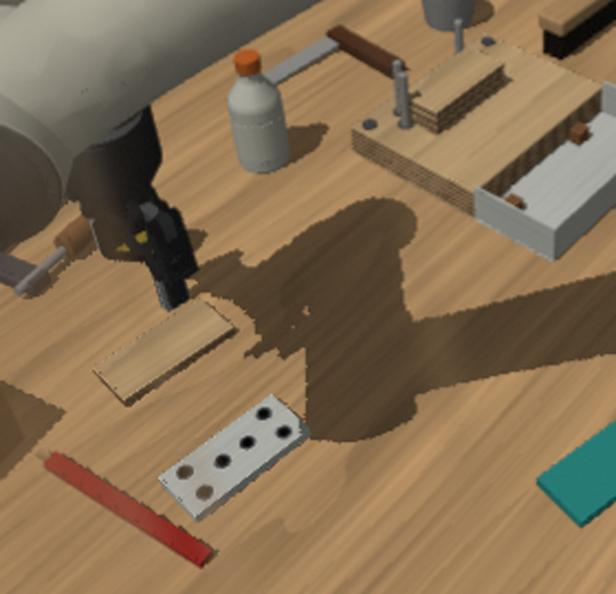

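View pics/b1.png

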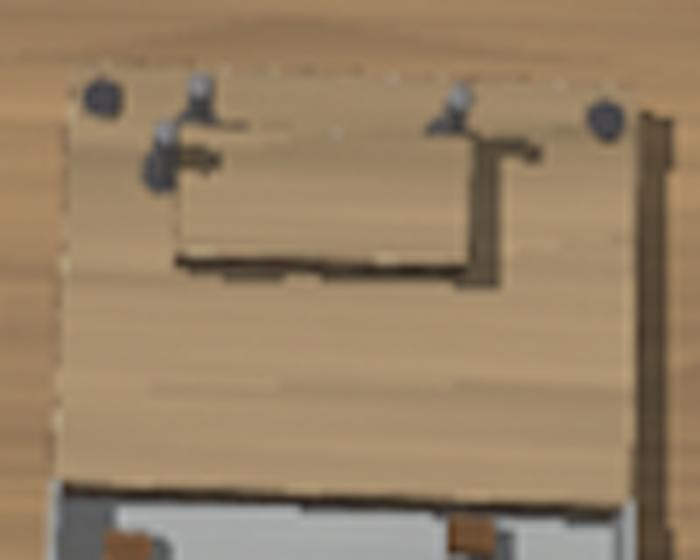

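Call:
carry_out(increments=[[[-0.001,0,-0.03,0,0,0,-0.6],[0,0,-0.03,0,0,0,-0.6],[0,0,-0.02,0,0,0,-0.6],[0,0,-0.005,0,0,0,-0.6],[0,0,0,0,0,0,-0.6]]])

```text
clock: 40.55
position: [606.2, 376.1, 1.2]
ee_rot: [-0.67, 0.742, -0.0, 0.001]
contact_force: [0.4, 0.4, 0.4]
gripper_width: 68.2
```

Call:
carry_out(increments=[[[0,0,0,0,0,0,-0.6],[0,0,0,0,0,0,-0.6]]])

```text
clock: 40.75
position: [606.6, 376.8, 2.5]
ee_rot: [-0.67, 0.742, -0.0, 0.002]
contact_force: [0.5, -0.2, 0.7]
gripper_width: 68.3
```

Call:
carry_out(increments=[[[0,-0.001,-0.0035,0,0,0,-0.6],[0,0,0,0,0,0,1],[0,0,0,0,0,0,1],[0,0,0,0,0,0,1],[0,0,0,0,0,0,1]]])

```text
clock: 41.25
position: [606.0, 375.2, -2.4]
ee_rot: [-0.67, 0.742, -0.0, 0.001]
contact_force: [-0.0, -0.8, 4.3]
gripper_width: 48.0
```

Call:
carry_out(increments=[[[0,0,0,0,0,0,1],[0,0,0.03,0,0,0,1],[0,0,0.04,0,0,0,1],[0,0,0.05,0,0,0,1],[0,-0.02,0.04,0,0,5,1]]])

```text
clock: 41.75
position: [605.4, 356.7, 158.2]
ee_rot: [-0.704, 0.71, -0.0, 0.001]
contact_force: [0.2, -0.1, -0.8]
gripper_width: 48.1
```

Call:
carry_out(increments=[[[0,-0.048,0,0,0,0,1],[0,-0.048,0,0,0,0,1],[0,-0.048,0,0,0,0,1],[0,-0.048,0,0,0,0,1],[0,-0.048,0,0,0,0,1]]])

```text
clock: 42.25
position: [604.5, 113.1, 155.9]
ee_rot: [-0.702, 0.712, 0.001, -0.001]
contact_force: [0.4, -0.4, 0.4]
gripper_width: 48.4
```

Call:
carry_out(increments=[[[0,-0.048,0,0,0,0,1],[0,-0.048,0,0,0,0,1],[0,-0.03,0,0,0,0,1],[0,-0.015,0,0,0,0,1],[0,0,0,0,0,0,1]]])

```text
clock: 42.75
position: [605.0, -27.6, 156.0]
ee_rot: [-0.701, 0.713, 0.001, -0.0]
contact_force: [-0.1, 0.4, -0.7]
gripper_width: 48.2
```

```bash
python3 st.py;  python3 - <<'E'
from h import *
shot('side','s24.png')
crop('s24.png',210,80,400,260,3.6,'b2.png')
E
```

```text
42.75 pos [605.  -27.6 156. ] yaw -0.98 w 48.2 f [-0.1  0.4 -0.7]
```

View pics/b2.png

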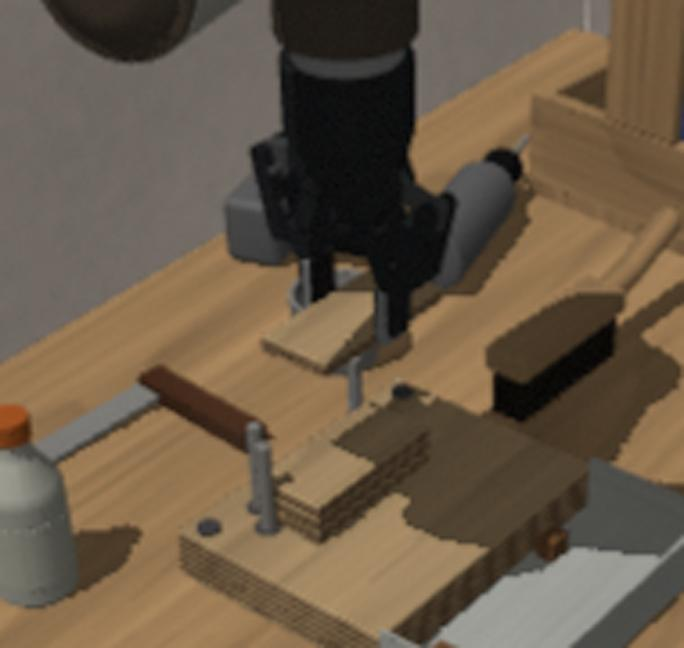

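Call:
carry_out(increments=[[[0.002,0,-0.04,0,0,0,1],[0,0,-0.03,0,0,0,1],[0,0,-0.012,0,0,0,1],[0,0,0,0,0,0,1],[0,0,0,0,0,0,1]]])

```text
clock: 43.3
position: [608.6, -25.2, 75.8]
ee_rot: [-0.703, 0.711, -0.001, 0.001]
contact_force: [0.9, -0.6, 1.3]
gripper_width: 48.2
```

Call:
carry_out(increments=[[[0,0,0,0,0,0,1],[0,0,0,0,0,0,1]]])

```text
clock: 43.5
position: [608.5, -25.7, 76.4]
ee_rot: [-0.702, 0.712, -0.001, 0.001]
contact_force: [0.0, 0.1, -0.8]
gripper_width: 48.6
```

Call:
carry_out(increments=[[[0.001,0,-0.005,0,0,0,1],[0.001,0.001,-0.0045,0,0,0,1],[0,0.001,0,0,0,0,1],[0,0,0,0,0,0,1],[0,0,0,0,0,0,1]]])

```text
clock: 44.0
position: [609.6, -24.1, 65.3]
ee_rot: [-0.702, 0.712, -0.0, -0.0]
contact_force: [0.1, 1.0, 0.9]
gripper_width: 48.2
```

Call:
carry_out(increments=[[[0,0.001,0,0,0,0,1],[0,0.001,0,0,0,0,1],[0,0,0,0,0,0,1]]])

```text
clock: 44.3
position: [609.6, -21.9, 65.4]
ee_rot: [-0.702, 0.712, -0.0, 0.0]
contact_force: [-0.2, -1.2, -0.6]
gripper_width: 48.0
```

Call:
carry_out(increments=[[[0,0.001,0,0,0,0,1],[0,0.001,0,0,0,0,1],[0,0,0,0,0,0,1]]])

```text
clock: 44.6
position: [609.5, -20.9, 65.3]
ee_rot: [-0.702, 0.712, -0.0, -0.001]
contact_force: [0.1, -4.8, -0.4]
gripper_width: 48.2
```

Call:
carry_out(increments=[[[0,0.001,0,0,0,0,1],[0,0,0,0,0,0,1]]])

```text
clock: 44.8
position: [609.4, -20.7, 65.4]
ee_rot: [-0.702, 0.712, -0.0, -0.001]
contact_force: [2.2, -7.7, -1.1]
gripper_width: 47.9
```

```bash
python3 st.py; python3 - <<'E'
from h import *
shot('side','s25.png')
crop('s25.png',240,170,350,260,7,'b2.png')
E
```

```text
44.8 pos [609.4 -20.7  65.4] yaw -0.85 w 47.9 f [ 2.2 -7.7 -1.1]
```

View pics/b2.png

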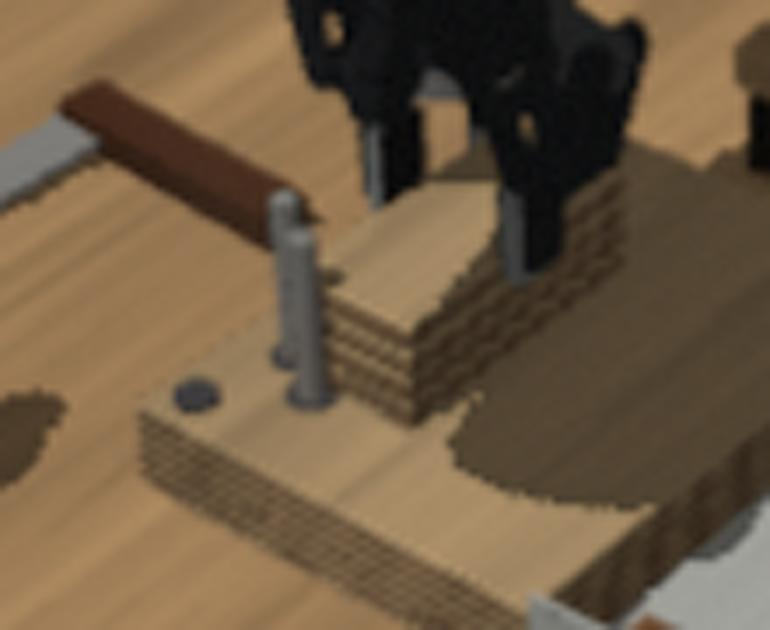

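Call:
carry_out(increments=[[[0.001,-0.002,0,0,0,0,1],[0,0,-0.001,0,0,0,1],[0,0,-0.001,0,0,0,1],[0,0,0,0,0,0,1]]])

```text
clock: 45.25
position: [610.8, -21.0, 63.6]
ee_rot: [-0.702, 0.712, -0.0, 0.0]
contact_force: [-0.3, -2.7, 2.2]
gripper_width: 48.5
```

Touching at the expected height. Release; on to the template at (489, 379, −6).

Call:
carry_out(increments=[[[0,0,0,0,0,0,0.0],[0,0,0,0,0,0,-0.5],[0,0,0,0,0,0,-0.5],[0,0,0,0,0,0,-0.5],[0,0,0.01,0,0,0,-0.5]]])

```text
clock: 45.75
position: [609.4, -21.0, 72.1]
ee_rot: [-0.702, 0.712, 0.001, -0.001]
contact_force: [0.1, 0.3, 0.3]
gripper_width: 63.7
```

Call:
carry_out(increments=[[[0,0,0.03,0,0,0,-0.5],[0,0,0.05,0,0,0,-0.5],[-0.01,0.04,0.02,0,0,-5,-1],[-0.012,0.045,0,0,0,0,-1],[-0.014,0.045,0,0,0,0,-1]]])

```text
clock: 46.25
position: [574.8, 110.3, 175.4]
ee_rot: [-0.67, 0.743, -0.001, 0.002]
contact_force: [0.9, -0.1, -0.7]
gripper_width: 85.6
```

Call:
carry_out(increments=[[[-0.014,0.045,0,0,0,0,-1],[-0.014,0.045,0,0,0,0,-1],[-0.014,0.045,0,0,0,0,-1],[-0.014,0.045,0,0,0,0,-1],[0,0,0,0,0,0,-1]]])

```text
clock: 46.75
position: [517.3, 294.0, 174.1]
ee_rot: [-0.673, 0.74, 0.0, 0.001]
contact_force: [-0.6, -0.5, -0.6]
gripper_width: 85.3
```

```bash
python3 st.py; python3 - <<'E'
from h import *
shot('side','s26.png');shot('top','t26.png')
crop('s26.png',100,170,380,440,2.2,'b2.png')
crop('t26.png',295,175,395,255,7,'b1.png')
E
```

```text
46.75 pos [517.3 294.  174.1] yaw -5.44 w 85.3 f [-0.6 -0.5 -0.6]
```

View pics/b2.png

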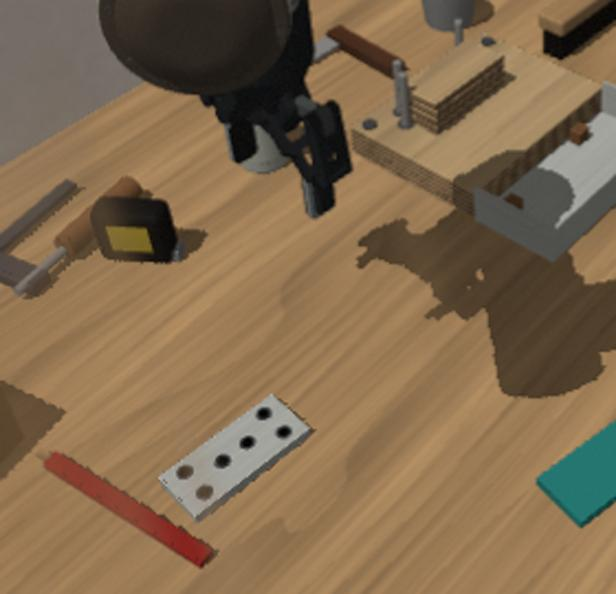

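View pics/b1.png

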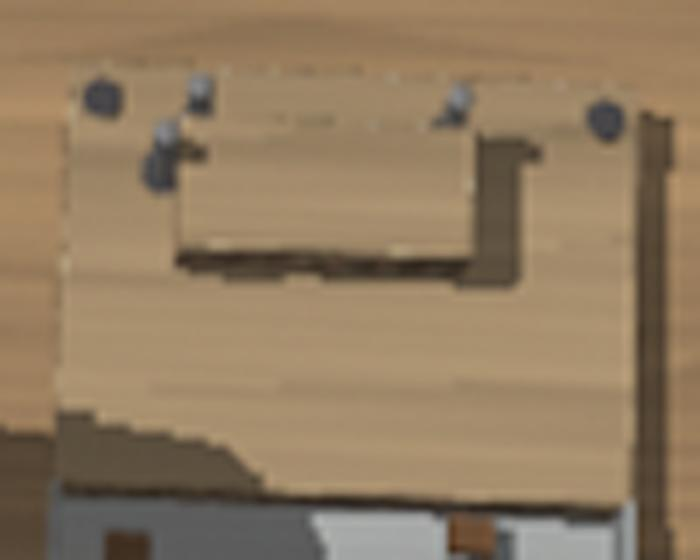

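```bash
python3 - <<'E'
from h import *
crop('s26.png',160,330,260,420,7,'b3.png')
B=[(25,55,10),(25,-55,10),(-25,-55,10),(-25,55,10)]
print(fit([(load('s26.png'),U([(158,477),(272,394),(313,430),(197,521)],100,170,2.2),B)],[490,380,-6]))
E
```

```text
(array([476.77507833, 412.46835477,  -5.91717372]), array([[ 0.35503763,  0.73997485],
       [ 0.38397775,  0.41006167],
       [-0.60974605, -0.13161184],
       [-0.16307958, -1.04240343]]))
```

View pics/b3.png

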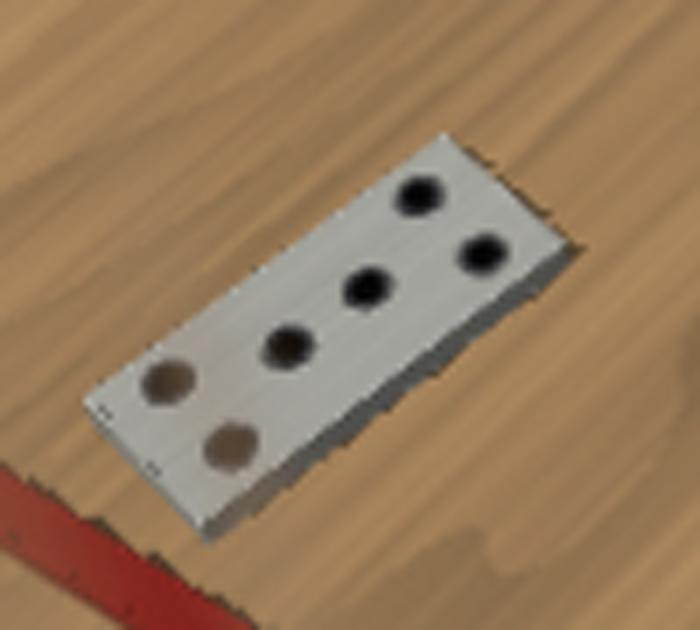

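```bash
python3 - <<'E'
from h import *
crop('t26.png',150,220,250,280,7,'b3.png')
B=[(25,55,10),(25,-55,10),(-25,-55,10),(-25,55,10)]
print(fit([(load('s26.png'),U([(84,403),(446,133),(574,243),(205,526)],160,330,7),B)],[490,380,-6]))
E
```

```text
(array([477.98167515, 411.90059225,  -5.62151186]), array([[ 0.1618008 , -0.31634169],
       [ 0.07136243,  0.08326894],
       [-0.4897472 ,  0.06715852],
       [ 0.19604784,  0.19801588]]))
```

View pics/b3.png

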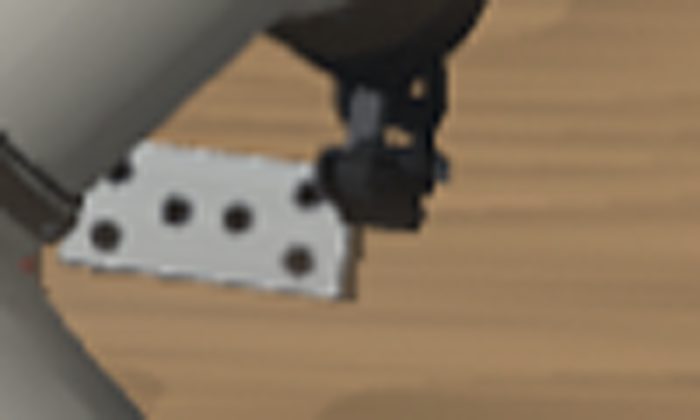

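Call:
carry_out(increments=[[[-0.013,0.039,-0.02,0,0,0,-1],[-0.013,0.039,-0.03,0,0,0,-1],[-0.0125,0.0385,-0.04,0,0,0,-1],[0,0,-0.02,0,0,0,-1],[0,0,0,0,0,0,-1]]])

```text
clock: 47.35
position: [480.3, 397.9, 65.3]
ee_rot: [-0.67, 0.742, -0.0, -0.004]
contact_force: [-0.1, -1.1, 0.6]
gripper_width: 85.3
```

Call:
carry_out(increments=[[[0,0,0,0,0,0,-1],[0,0,0,0,0,0,-1]]])

```text
clock: 47.55
position: [483.2, 399.8, 70.7]
ee_rot: [-0.67, 0.743, 0.0, 0.002]
contact_force: [-0.2, -0.4, 0.6]
gripper_width: 85.7
```

```bash
python3 st.py; python3 - <<'E'
from h import *
shot('side','s27.png')
crop('s27.png',110,250,310,440,4,'b2.png')
E
```

```text
47.55 pos [483.2 399.8  70.7] yaw -5.89 w 85.7 f [-0.2 -0.4  0.6]
```

View pics/b2.png

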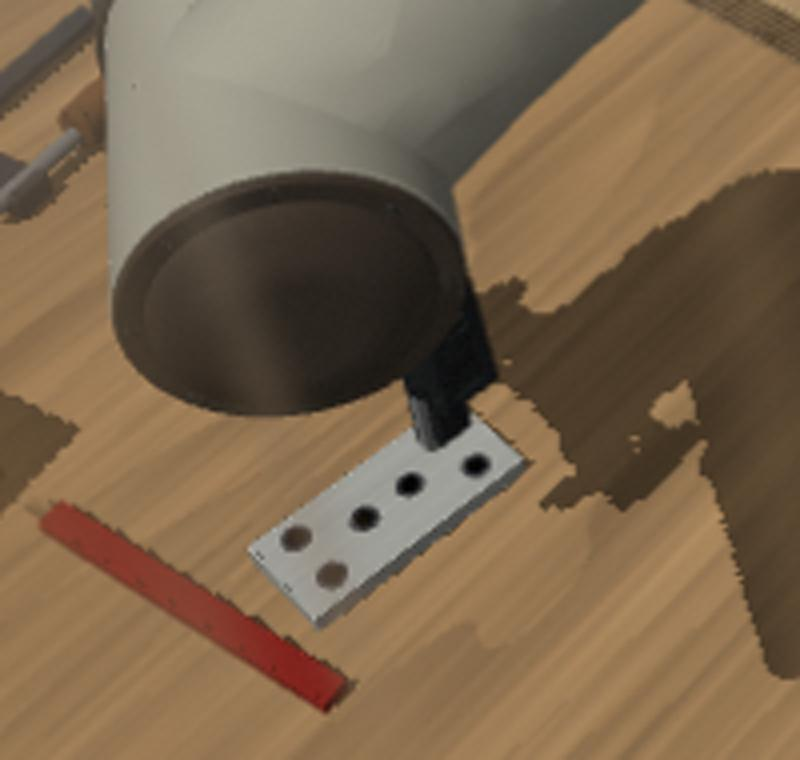

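Call:
carry_out(increments=[[[-0.0045,0.0105,-0.02,0,0,0.2,-1],[0,0,-0.025,0,0,0,-1],[0,0,-0.02,0,0,0,-1],[0,0,-0.004,0,0,0,-1],[0,0,0,0,0,0,-1]]])

```text
clock: 48.1
position: [477.8, 410.4, 0.3]
ee_rot: [-0.671, 0.741, -0.0, 0.0]
contact_force: [0.6, 0.0, 0.4]
gripper_width: 85.7
```

Call:
carry_out(increments=[[[0,0,0,0,0,0,-1],[0,0,0,0,0,0,-1]]])

```text
clock: 48.3
position: [478.1, 411.3, 1.4]
ee_rot: [-0.672, 0.741, 0.0, 0.002]
contact_force: [-0.6, 0.1, 0.3]
gripper_width: 85.7
```

Call:
carry_out(increments=[[[0,-0.0005,-0.003,0,0,0,-1],[0,0,0,0,0,0,1],[0,0,0,0,0,0,1],[0,0,0,0,0,0,1],[0,0,0,0,0,0,1]]])

```text
clock: 48.8
position: [477.8, 410.6, -2.5]
ee_rot: [-0.672, 0.741, -0.0, 0.001]
contact_force: [-0.1, -0.4, 3.6]
gripper_width: 48.0
```

Call:
carry_out(increments=[[[0,0,0,0,0,0,1],[0,0,0.03,0,0,0,1],[0,0,0.04,0,0,0,1],[0,0,0.05,0,0,0,1],[0.005,-0.02,0.04,0,0,4.8,1]]])

```text
clock: 49.3
position: [482.1, 391.7, 158.3]
ee_rot: [-0.704, 0.71, 0.0, 0.001]
contact_force: [1.2, -0.3, -0.2]
gripper_width: 48.1
```

Call:
carry_out(increments=[[[0.013,-0.045,0,0,0,0,1],[0.013,-0.045,0,0,0,0,1],[0.013,-0.045,0,0,0,0,1],[0.013,-0.045,0,0,0,0,1],[0.013,-0.045,0,0,0,0,1]]])

```text
clock: 49.8
position: [546.7, 163.1, 155.8]
ee_rot: [-0.702, 0.712, 0.0, -0.001]
contact_force: [2.0, -0.1, -0.6]
gripper_width: 48.3
```

Call:
carry_out(increments=[[[0.013,-0.045,0,0,0,0,1],[0.013,-0.045,0,0,0,0,1],[0.013,-0.045,0,0,0,0,1],[0.013,-0.045,0,0,0,0,1],[0,0,0,0,0,0,1]]])

```text
clock: 50.3
position: [599.3, -19.8, 155.2]
ee_rot: [-0.7, 0.714, 0.001, -0.001]
contact_force: [-0.3, 1.3, -1.2]
gripper_width: 48.2
```

```bash
python3 st.py;  python3 - <<'E'
from h import *
shot('side','s28.png')
crop('s28.png',210,80,400,260,3.6,'b2.png')
E
```

```text
50.3 pos [599.3 -19.8 155.2] yaw -1.2 w 48.2 f [-0.3  1.3 -1.2]
```

View pics/b2.png

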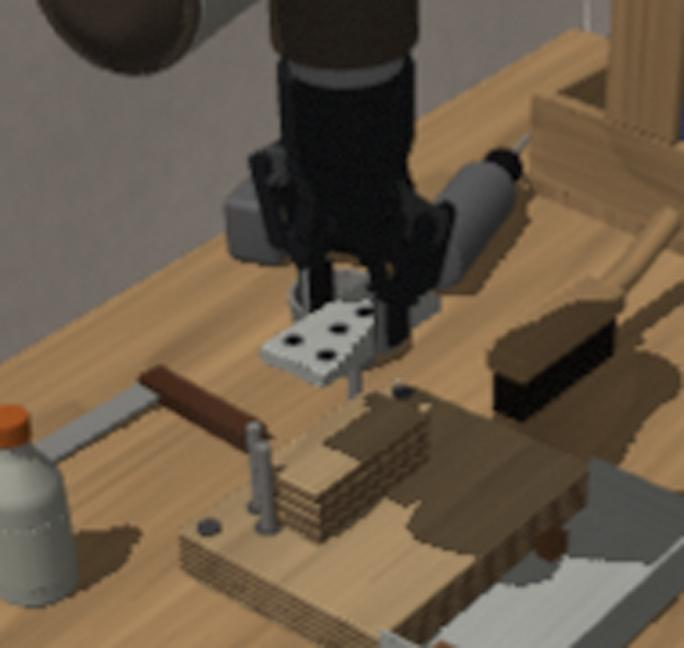

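Call:
carry_out(increments=[[[0.004,-0.007,-0.02,0,0,0,1],[0.002,0,-0.03,0,0,0,1],[0,0,-0.02,0,0,0,1],[0,0,0,0,0,0,1],[0,0,0,0,0,0,1]]])

```text
clock: 50.85
position: [605.1, -21.2, 86.5]
ee_rot: [-0.703, 0.712, 0.0, -0.0]
contact_force: [0.9, 0.2, -0.7]
gripper_width: 48.0
```

Call:
carry_out(increments=[[[0,0,0,0,0,0,1],[0,0,0,0,0,0,1]]])

```text
clock: 51.05
position: [606.1, -21.4, 88.1]
ee_rot: [-0.702, 0.712, -0.001, 0.001]
contact_force: [-0.1, -0.0, -2.7]
gripper_width: 48.4
```

```bash
python3 st.py
```

```text
51.05 pos [606.1 -21.4  88.1] yaw -0.77 w 48.4 f [-0.1 -0.  -2.7]
```

Call:
carry_out(increments=[[[0.002,-0.004,-0.005,0,0,0,1],[0.002,0,-0.005,0,0,0,1],[0,0,-0.001,0,0,0,1],[0,0,0,0,0,0,1],[0,0,0,0,0,0,1]]])

```text
clock: 51.55
position: [609.3, -26.0, 75.5]
ee_rot: [-0.702, 0.712, 0.0, -0.0]
contact_force: [-0.2, -0.4, -0.4]
gripper_width: 48.2
```

```bash
python3 st.py
```

```text
51.55 pos [609.3 -26.   75.5] yaw -0.81 w 48.2 f [-0.2 -0.4 -0.4]
```

Call:
carry_out(increments=[[[0,0.0015,0,0,0,0,1],[0,0.0015,0,0,0,0,1],[0,0,0,0,0,0,1]]])

```text
clock: 51.85
position: [609.4, -22.6, 75.8]
ee_rot: [-0.702, 0.712, -0.0, 0.0]
contact_force: [0.7, -0.6, -2.2]
gripper_width: 48.1
```

Call:
carry_out(increments=[[[0,0.001,0,0,0,0,1],[0,0.001,0,0,0,0,1],[0,0,0,0,0,0,1]]])

```text
clock: 52.15
position: [609.2, -21.1, 75.7]
ee_rot: [-0.702, 0.712, -0.0, -0.0]
contact_force: [0.5, -1.0, -1.3]
gripper_width: 48.0
```

Call:
carry_out(increments=[[[0,0.001,0,0,0,0,1],[0,0,0,0,0,0,1]]])

```text
clock: 52.35
position: [609.2, -20.9, 75.7]
ee_rot: [-0.702, 0.712, -0.0, -0.001]
contact_force: [-0.3, -5.1, -0.6]
gripper_width: 48.6
```

Call:
carry_out(increments=[[[0,0.001,0,0,0,0,1],[0,0,0,0,0,0,1]]])

```text
clock: 52.55
position: [609.1, -20.8, 75.8]
ee_rot: [-0.702, 0.712, -0.001, -0.001]
contact_force: [1.0, -7.7, -1.1]
gripper_width: 47.9
```

```bash
python3 st.py; python3 - <<'E'
from h import *
shot('side','s29.png')
crop('s29.png',240,150,350,260,6,'b2.png')
E
```

```text
52.55 pos [609.1 -20.8  75.8] yaw -0.85 w 47.9 f [ 1.  -7.7 -1.1]
```

View pics/b2.png

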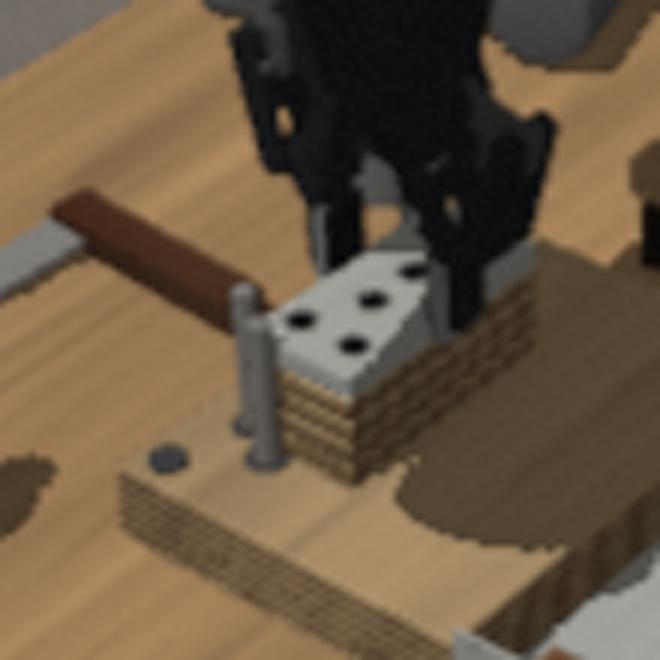

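Call:
carry_out(increments=[[[0.001,-0.002,-0.0005,0,0,0,1],[0.0005,0,-0.001,0,0,0,1],[0,0,-0.0005,0,0,0,1],[0,0,0,0,0,0,1]]])

```text
clock: 53.0
position: [610.9, -21.0, 73.7]
ee_rot: [-0.702, 0.712, -0.0, -0.0]
contact_force: [0.4, -2.9, -0.2]
gripper_width: 48.2
```

Call:
carry_out(increments=[[[0,0,-0.0005,0,0,0,1],[0,0,0,0,0,0,0.0],[0,0,0,0,0,0,-0.5],[0,0,0,0,0,0,-0.5],[0,0,0,0,0,0,-0.5]]])

```text
clock: 53.5
position: [610.9, -20.4, 73.1]
ee_rot: [-0.702, 0.712, 0.0, 0.0]
contact_force: [0.3, -0.9, 1.0]
gripper_width: 64.4
```

Call:
carry_out(increments=[[[0,0,0.01,0,0,0,-0.5],[0,0,0.03,0,0,0,-0.5],[0,0,0.05,0,0,0,-0.5],[-0.01,0.04,0.02,0,0,0,-1],[-0.012,0.045,0,0,0,0,-1]]])

```text
clock: 54.0
position: [591.4, 64.6, 188.6]
ee_rot: [-0.701, 0.713, -0.003, 0.005]
contact_force: [0.6, 0.9, -0.7]
gripper_width: 85.3
```

Call:
carry_out(increments=[[[-0.014,0.045,0,0,0,0,-1],[-0.014,0.045,0,0,0,0,-1],[-0.014,0.045,0,0,0,0,-1],[-0.014,0.045,0,0,0,0,-1],[0,0,0,0,0,0,-1]]])

```text
clock: 54.5
position: [531.6, 249.1, 184.1]
ee_rot: [-0.704, 0.71, 0.0, 0.001]
contact_force: [0.6, 0.1, -0.1]
gripper_width: 85.2
```

```bash
python3 st.py; python3 - <<'E'
from h import *
shot('side','s30.png');shot('top','t30.png')
crop('s30.png',230,150,410,290,4.3,'b2.png')
crop('t30.png',295,175,395,255,7,'b1.png')
E
```

```text
54.5 pos [531.6 249.1 184.1] yaw -0.43 w 85.2 f [ 0.6  0.1 -0.1]
```

View pics/b2.png

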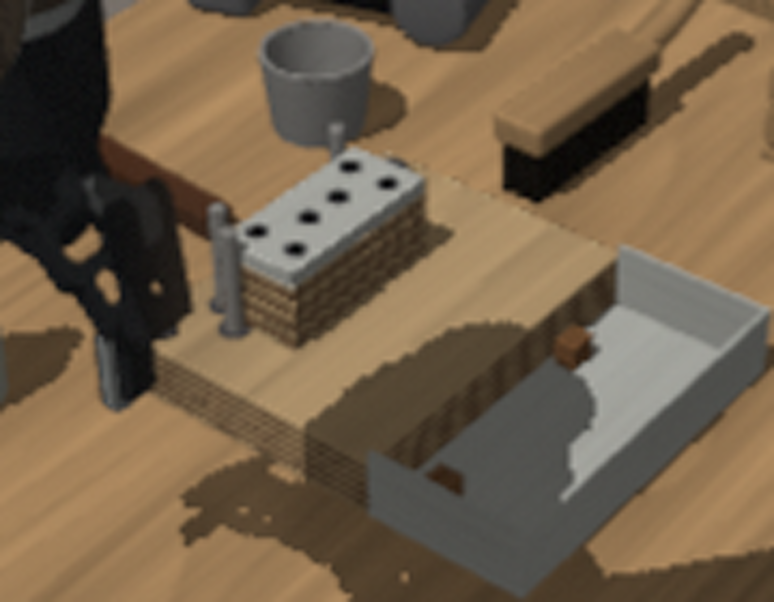

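View pics/b1.png

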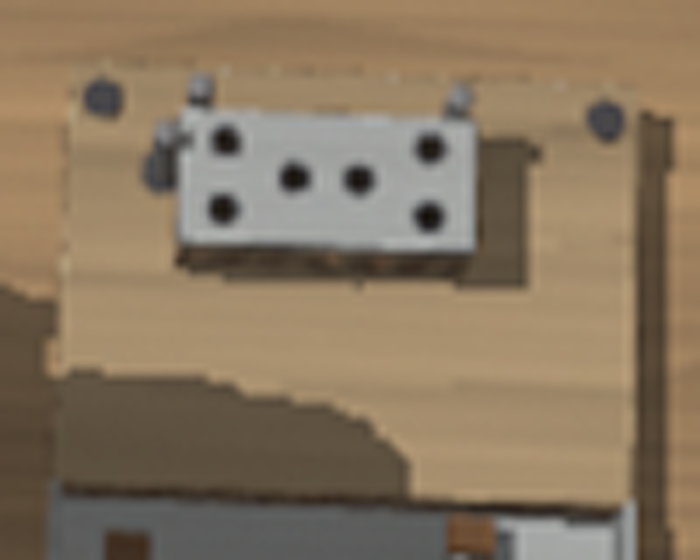

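View pics/t30.png

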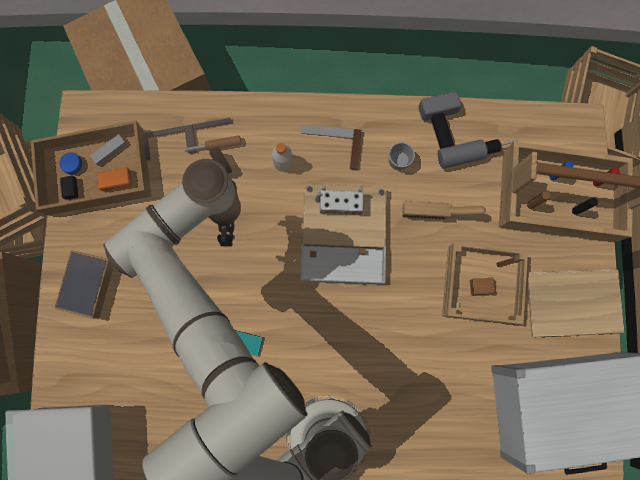

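View pics/s30.png

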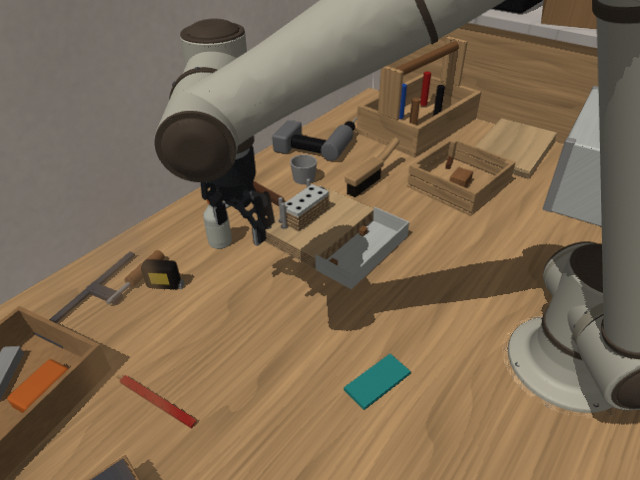

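```bash
python3 - <<'E'
from h import *
B=[(25,55,86),(25,-55,86),(-25,-55,86),(-25,55,86)]
print('tmpl',fit([(load('t30.png'),U([(183,110),(476,123),(473,251),(178,242)],295,175,7),B)],[608,-20,0]))
c,s=np.cos(np.radians(-.8)),np.sin(np.radians(-.8))
for n,f in(('t30.png',(578.76,-31.5)),('s30.png',(577.28,-28.))):
    im=load(n); q=[[f[0]+c*(30+x)-s*(12+y),f[1]+s*(30+x)+c*(12+y),86] for x,y in((25,55),(25,-55),(-25,-55),(-25,55))]
    print(n,((px(im,q)-([295,175] if n[0]=='t' else [230,150])+.5)*(7 if n[0]=='t' else 4.3)).round().tolist())
E
```

```text
tmpl (array([608.36842803, -20.46595054,  -0.77431145]), array([[-0.22808145,  0.02935936],
       [ 0.19115507, -0.22193729],
       [ 0.22250625,  0.24936258],
       [-0.18438099, -0.06302486]]))
t30.png [[180.0, 109.0], [476.0, 121.0], [474.0, 252.0], [176.0, 240.0]]
s30.png [[218.0, 242.0], [354.0, 149.0], [426.0, 181.0], [292.0, 278.0]]
```

```bash
python3 -c "
from h import *
job_done()"
```

```text
the job is handed in; nothing more can be done
```

The job is finished and handed in at about 55 s of robot time. I did it in the order you gave:
- **Block:** it is in the crate.
- **Scraps:** two were present. I swept both into the chip tray with the brush.
- **Brush:** it stands on the bench to the right of the fixture, clear of both the fixture and the crate.
- **Pile:** the four blanks are stacked flat on the bed. I pushed each one against the end pin until I felt contact. I pushed only the first against the back pins and set the rest to the x found there.
- **Template:** it lies on top of the pile, right way up. Before I picked it up it had been knocked about 35 mm aside, so I measured it again first.

**Last checks:**
- **Template position:** the top camera puts it about 0.6 mm in x and y from the seat. Its angle matches the fixture's to better than 0.1°. The side camera's predicted corners match by eye to a few crop pixels.
- **Rest of the scene:** in the final pictures the block, scraps and brush were in place, and the glue, tape, pencil, square and tin looked unmoved. I did not measure the bystanders.

**Disagreements:**
- **Cameras:** the two cameras differed by about 1.5 mm in x and 3 to 4 mm in y.
- **Back pins:** contact came about 2 mm further in x than the pictures had suggested.

For both, I went by the felt contacts when placing the blanks and the template. No check failed.

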